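Load the module test bay

ROBOT

A 6-joint arm with a two-finger parallel gripper is mounted at the origin on the work surface. World frame = base frame: x ahead of the robot, y to its left, z up, the work surface at z = 0. Lengths are in m, angles in rad, forces in N, time in s.
With the tool pointing down it reaches from about 0.325 to 0.75 m from the base axis. Payload 7.6 kg.
Tool frame: the origin (TCP) lies midway between the tips of the shut fingers; the grasp point (between the pads) lies 19 mm behind it; y points along the fingers, z is the direction in which the jaws open and shut, and the axes are right-handed (so a half turn about y gives the same grasp; the last joint's range is limited). The gripper opens to 85 mm and grips with 20 to 120 N. Pads are 22 mm wide; open, the fingers measure 114 mm over their backs; the gripper's body (76 mm by 85 mm) begins 54 mm behind the grasp point. The pads swing forward as they close: fully open they stand 13 mm farther back than shut.
Start: joints at [-1.17, 0.052, 1.401, -0, 1.689, -0.07], TCP at [0.238, -0.468, 0.231] pointing down, gripper open.
Joint ranges: [-2.9, 2.9], [-0.91, 2.17], [0.12, 2.37], [-1.06, 4.2], [0.26, 2.73], [-2.93, 2.93]. Speed limits (rad/s): [2.57, 2.57, 3.01, 3.14, 3.14, 3.14].

INTERFACE

Orientations are given as a unit quaternion [x, y, z, w].
In Python, from station import state, eyes, job gives the robot as it stands.
- The arm moves only by the tool drive_tool, never from a script. Its argument "steps" is a list of rows, each an object with "travel": the shift along the world's x, y, z in mm, a list of three; "twist": the turn, a rotation vector about the world's x, y, z in degrees, a list of three; "jaw": the finger opening in mm, from 0 to 85.4. In form: [{"travel": [tx, ty, tz], "twist": [wx, wy, wz], "jaw": jaw}, ...]. A call has 1 to 5 rows; each row shifts and turns the pose as measured when the row begins; what a row does not reach is not made up. A row lasts 1/10 s, in which the tool goes at most 50 mm and 8.59 degrees, less where a joint would pass 70% of its speed; a pose out of reach is approached as far as the arm can. A call with a gripper value outside its range is refused whole. The fingers move at their own pace and stop on an object; the grip force is fixed at half the most. Time passes only in rows, so rows that do not move let the fingers close. It gives the time, the measured TCP pose, the force and the opening at its end, in the units of the state.
- state(): the state, without advancing time (a new reading comes with each control period).
- eyes.snapshot(name): name is "scene" or "top" or "wrist"; returns the picture (420x560x3 uint8, blue, green, red); there is no depth.
- eyes.get_calibration(name): a dict with "fx", "fy", "cx", "cy" (pixels), "rvec" (rotation vector, rad) and "tvec" (3), from world to camera coordinates, as OpenCV has them. Camera axes: x right, y down, z forward; pixel columns grow to the right and rows downward; lengths in m; the calibration is good to about 2 mm. A picture is of the moment at which its call begins: read the wrist's pose just before it. get_calibration takes no time and is no camera call; for the wrist camera it gives the pose at the moment of the call.
- job.sign_off(): hands the job in, once; it reports no verdict.
The state is a dict: "t": time; "joints": joint angles; "qd": joint speeds; "joint_efforts": joint torques, N m; "tool_pos": TCP position; "tcp_rot": TCP orientation; "ft_force": force on the tool from outside, world axes, zero at the start; "moment": the same for the moment, N m; "finger_gap": opening from 0.0 (shut) to 1.0 (fully open).
Only numpy, scipy, OpenCV 4.12 (cv2) and the standard library are available. Lean on these libraries where they do the work, as an engineer would, in place of code of your own. Each camera call takes 0.05 s, during which the arm holds its last target. There are 200 camera calls.

TASK

Get the test bay ready: hang the aluminium carrier plate by its two holes on the bay's two pins so that it lies flat on the bed, and press every blue module on the bench flush into a pocket of the carrier, one to a pocket, any pocket. Then hang the yellow hold-down frame on the same two pins over the modules until it lies flat on the carrier, and last of all push the red power lever fully over to the on side. Leave the multimeter and the solder spool where they are.

Things in the scene. Friction and masses are not known exactly. Their poses are not given: they have to be found in the camera images.
- fixture: fixed grey slab (place and yaw vary), 190 mm along x, 320 along y (y = -120 to +200), 30 tall. Origin on the bench midway between the pins; bed (slab top) at z = 30 mm. Two steel pins, 12 mm diameter, stand on the bed at x = 0, y = -85 and +85 mm, 40 mm tall, the top 12 mm tapering to 4 mm. Lever at y = +155 mm.
- pin0 (a point): top of the pin at y = -85 mm of the bay, 70 mm above the bench
- pin1 (a point): top of the pin at y = +85 mm of the bay, 70 mm above the bench
- carrier: loose aluminium plate 160 (x) by 210 (y) by 14 mm thick, 0.3-0.5 kg, flat on the bench; origin: centre of its underside. Two 15 mm through holes at x = 0, y = -85, +85 mm. Four through pockets 65 (x) by 45 (y) mm at x = -37, +37, y = -45, +45; the bed is their floor. Black grip bar in the middle: 60 along x, 12 wide (y), z = 14 to 40 mm. Goes on either way round.
- frame: loose yellow plate 156 (x) by 210 (y) by 8 mm thick, 0.2-0.4 kg, flat on the bench, with a 116 mm square window; origin: centre of its underside. Two 15 mm holes at x = 0, y = -85, +85 mm. Black grip bar, 12 wide (y), 146 along x, bridges the window at z = 42 to 56 mm on posts at x = -67, +67. Either way round. Ribs and carrier bar stick up through the window.
- module0: loose blue block 60 (x) by 40 (y) by 14 mm tall, 0.07 kg, upright on the bench, with a white grip rib on top: 30 along x, 12 wide (y), z = 14 to 38 mm. Origin: centre of its underside. Fits any pocket either way round, its x along the carrier's x, 2.5 mm play each side; flush when its underside is on the bed. 3 or 4 of the four modules are present.
- module1: loose blue block 60 (x) by 40 (y) by 14 mm tall, 0.07 kg, upright on the bench, with a white grip rib on top: 30 along x, 12 wide (y), z = 14 to 38 mm. Origin: centre of its underside. Fits any pocket either way round, its x along the carrier's x, 2.5 mm play each side; flush when its underside is on the bed. 3 or 4 of the four modules are present.
- module2: loose blue block 60 (x) by 40 (y) by 14 mm tall, 0.07 kg, upright on the bench, with a white grip rib on top: 30 along x, 12 wide (y), z = 14 to 38 mm. Origin: centre of its underside. Fits any pocket either way round, its x along the carrier's x, 2.5 mm play each side; flush when its underside is on the bed. 3 or 4 of the four modules are present.
- module3: loose blue block 60 (x) by 40 (y) by 14 mm tall, 0.07 kg, upright on the bench, with a white grip rib on top: 30 along x, 12 wide (y), z = 14 to 38 mm. Origin: centre of its underside. Fits any pocket either way round, its x along the carrier's x, 2.5 mm play each side; flush when its underside is on the bed. 3 or 4 of the four modules are present.
- pocket0 (a point): centre of one of the carrier's pockets, at the level of the carrier's underside (carrier x = -37, y = -45 mm)
- pocket1 (a point): centre of one of the carrier's pockets, at the level of the carrier's underside (carrier x = -37, y = +45 mm)
- pocket2 (a point): centre of one of the carrier's pockets, at the level of the carrier's underside (carrier x = +37, y = -45 mm)
- pocket3 (a point): centre of one of the carrier's pockets, at the level of the carrier's underside (carrier x = +37, y = +45 mm)
- power_lever (a joint): angle of the red power lever: near 0 off, leaning to the bay's -x; grows as it is pushed towards the bay's +x, to its stop at 1.0 rad (on). It stays where it is left; friction only.
- power_lever_tip (a point): centre of the red 26 mm ball at the tip of the lever, whose 10 mm rod runs 80 mm down to a pivot at x = 0, y = 155, z = 52 mm of the bay; 122 mm above the bench when off; in swinging across it moves about 77 mm along the bay's x
- multimeter: red multimeter 180 x 86 x 36 mm lying on the bench; leave alone
- spool: solder spool, 60 mm in diameter, 40 mm tall, standing on its flange; leave alone
There are look-alikes about, which are no part of the job. What is shaped like the module0 but brown is not meant. What is shaped like the module1 but brown is not meant.

How it is judged:
By the outcome, as a careful person would: the job done as asked, in the order asked, and still so for the second after the job is handed in, with the robot touching nothing.
Of module0, module1, module2, module3 only 3 to 4 are there at a start; the rules pass over those that are not, and their reading is None.
At some moment in a run one of module0, module1, module2, module3 may be knocked a few centimetres aside while the robot is not near it.
It also fails if it takes over 210 s, if anything falls off the work surface, if the arm or the gripper's body presses on something with over 40 N, if the wrist force passes 120 N, or if a joint passes its speed limit or range.

## Working session

There is one attempt and no reset: what is moved stays moved. The work goes in short steps, Python scripts to look and compute and a tool call to move; the robot and the scene stay as the last step left them, time stands still between calls to the robot, and variables do not carry over. Pictures are saved under pics/ and viewed, about 12 in all and at most 16, crops included, and the job is handed in when it is done.

Besides the shell and the picture viewer there is one more tool, called after ">>>" by a JSON object that holds its "fn" and its "kwargs", one argument or row to a line. drive_tool: Moves the arm, as the interface text tells. Its arguments: {"type":"object","properties":{"steps":{"type":"array","items":{"type":"object","properties":{"travel":{"type":"array","items":{"type":"number"}},"twist":{"type":"array","items":{"type":"number"}},"jaw":{"type":"number"}}}}},"required":["steps"]}

```bash
ls; mkdir -p pics
python3 - <<'E'
from station import state, eyes
import cv2,numpy as np
s=state(); print({k:np.round(v,3).tolist() for k,v in s.items()})
a=eyes.snapshot("scene"); b=eyes.snapshot("top")
cv2.imwrite("pics/scene0.png",a); cv2.imwrite("pics/top0.png",b)
for n in("scene","top","wrist"):
    c=eyes.get_calibration(n); print(n,{k:np.round(v,4).tolist() for k,v in c.items()})
    R=cv2.Rodrigues(np.array(c['rvec']))[0]; print(np.round(-R.T@np.array(c['tvec']).ravel(),3))
E
```

```text
pics
{'t': 0.0, 'joints': [-1.17, 0.053, 1.402, 0.0, 1.689, -0.07], 'qd': [-0.001, 0.0, 0.003, -0.0, 0.002, -0.001], 'joint_efforts': [-0.001, -38.166, -36.02, -0.0, 0.006, 0.0], 'tool_pos': [0.238, -0.468, 0.23], 'tcp_rot': [-0.165, 0.688, -0.687, 0.165], 'ft_force': [-0.111, 0.243, -0.527], 'moment': [-0.016, -0.015, 0.048], 'finger_gap': 1.001}
scene {'fx': 430.6815, 'fy': 430.6815, 'cx': 277.2337, 'cy': 213.9421, 'rvec': [1.9021, 1.4341, -0.6515], 'tvec': [-0.1748, -0.2381, 1.7113]}
[ 1.437 -0.228  0.948]
top {'fx': 422.036, 'fy': 422.036, 'cx': 279.9734, 'cy': 203.8379, 'rvec': [2.1392, -2.1471, 0.0935], 'tvec': [0.0403, 0.5202, 1.1663]}
[ 0.376 -0.002  1.221]
wrist {'fx': 324.8163, 'fy': 324.8163, 'cx': 281.6149, 'cy': 208.6071, 'rvec': [-2.4479, 1.4995, 0.2347], 'tvec': [-0.5245, -0.0395, 0.3787]}
[ 0.307 -0.433  0.372]
```

View pics/top0.png

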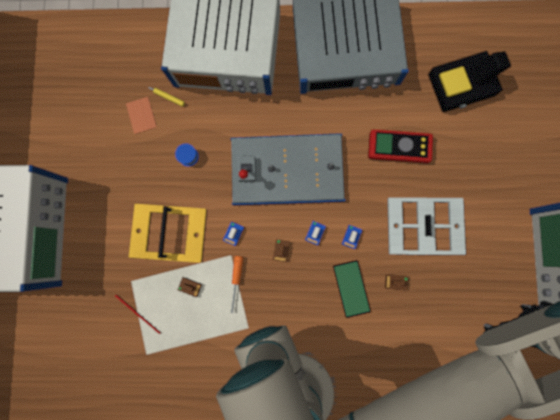

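View pics/scene0.png

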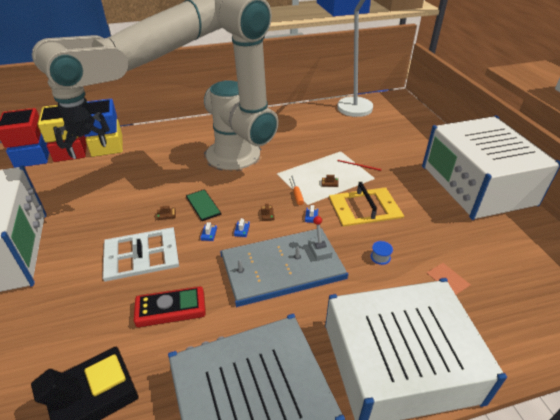

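```bash
cat > h.py <<'E'
import cv2,numpy as np
from station import state,eyes
from scipy.spatial.transform import Rotation as Ro
def cal(n):
    c=eyes.get_calibration(n)
    return np.array([[c['fx'],0,c['cx']],[0,c['fy'],c['cy']],[0,0,1.]]),np.array(c['rvec'],float).ravel(),np.array(c['tvec'],float).ravel()
def cast(c,uv,z):
    K,r,t=c; R=cv2.Rodrigues(r)[0]; o=-R.T@t
    uv=np.atleast_2d(uv).astype(float)
    d=np.c_[uv,np.ones(len(uv))]@np.linalg.inv(K).T@R
    return (o+d*((z-o[2])/d[:,2])[:,None])[:,:2]
def proj(c,p): return cv2.projectPoints(np.atleast_2d(p).astype(float),c[1],c[2],c[0],None)[0].reshape(-1,2)
def hsv(im,lo,hi): return cv2.inRange(cv2.cvtColor(im,cv2.COLOR_BGR2HSV),np.array(lo),np.array(hi))
def blobs(m,amin,amax=1e9):
    m=cv2.morphologyEx(m,cv2.MORPH_CLOSE,np.ones((3,3)))
    cs=cv2.findContours(m,cv2.RETR_EXTERNAL,cv2.CHAIN_APPROX_NONE)[0]
    return [c.reshape(-1,2) for c in cs if amin<=cv2.contourArea(c)<=amax]
def rect(c,cont,z):
    "centre mm, size mm, world angle (deg) of the long side in (-90,90]"
    w=cast(c,cont,z)*1000
    (x,y),(a,b),th=cv2.minAreaRect(w.astype(np.float32))
    if b>a: a,b,th=b,a,th+90
    return np.round([x,y,a,b,(th+90)%180-90],1)
def tool():
    s=state(); R=Ro.from_quat(s['tcp_rot']).as_matrix()
    return s,np.array(s['tool_pos'])*1000,R
def shot(n,name=None):
    c=cal(n); im=eyes.snapshot(n)
    if name: cv2.imwrite('pics/%s.png'%name,im)
    return c,im
E
python3 - <<'E'
from h import *
c=cal("top"); im=cv2.imread('pics/top0.png')
for n,lo,hi,z,a in(("yel",(20,120,120),(32,255,255),.008,800),("blue",(105,140,80),(125,255,255),.014,40),("brown",(8,120,30),(14,255,120),.014,60)):
    for b in blobs(hsv(im,lo,hi),a,8000): print(n,b.mean(0).round(),rect(c,b,z))
h=cv2.cvtColor(im,cv2.COLOR_BGR2HSV)
print(h[200,395],h[195,240],h[210,427],h[150,300])
m=hsv(im,(0,0,165),(179,60,255))
for b in blobs(m,1500,8000): print("white",b.mean(0).round(),rect(c,b,.014))
m=hsv(im,(85,15,90),(125,110,165))
for b in blobs(m,1500,20000): print("grey",b.mean(0).round(),rect(c,b,.030))
for uv in((272,168),(333,166)): print(cast(c,uv,.07))
s,p,R=tool(); print(p,R.round(2))
cv2.imwrite('pics/topbay.png',cv2.resize(im[120:270,120:480],None,fx=2.2,fy=2.2,interpolation=cv2.INTER_CUBIC))
E
```

```text
yel [167. 233.] [441.7 366.2 213.  156.3  85.9]
blue [352. 234.] [ 432.1 -165.8   47.    36.   -21.1]
blue [316. 231.] [443.4 -62.4  45.7  35.4 -23.7]
blue [234. 232.] [442.1 172.1  46.9  36.9 -24.1]
blue [187. 155.] [670.8 314.4  64.7  54.1  45.2]
brown [146. 405.] [-33.4 406.4 178.2  12.7 -88.6]
brown [540. 362.] [  96.6 -669.1   82.4   80.3   23.7]
brown [361. 367.] [ 111.4 -196.9  343.4  255.6  -66. ]
brown [516. 312.] [ 222.2 -598.   136.4   40.3  -58.8]
brown [465. 290.] [ 277.6 -473.3  267.9    8.2  -89.9]
brown [189. 286.] [287.8 297.7  48.7  33.3  69.6]
brown [493. 282.] [ 301.  -550.   231.7   17.9   87.6]
brown [397. 281.] [ 301.4 -287.8   72.1   54.9   88.2]
brown [264. 278.] [333.7  62.4 186.4  81.3 -89.4]
brown [283. 251.] [388.5  30.9  60.4  53.6 -11.4]
brown [179. 234.] [437.9 329.5 107.3  21.4  -4.6]
brown [200. 159.] [655.5 271.   56.3  39.6 -14.1]
brown [410. 158.] [ 650.  -327.2  207.3   76.8  -72.3]
brown [342. 178.] [ 611.3 -148.2  209.    75.1  -18.7]
brown [197.  79.] [901.2 290.1 140.3  29.7  84.3]
brown [43. 84.] [904.1 684.9 490.4 419.9   4.6]
brown [518.   6.] [1114.1 -671.1  251.    41.6   88.7]
[ 75  11 187] [ 90  19 120] [ 79  12 177] [ 90  17 117]
white [188. 306.] [239.4 297.1 295.1 208.3 -75.7]
white [426. 226.] [ 458.8 -375.1  206.8  156.4   89.6]
white [ 12. 225.] [461.  814.4 368.7  90.8   4.6]
white [221.  30.] [1044.1  224.8  325.3  243.9   85.1]
grey [287. 169.] [622.8  18.8 318.3 194.2 -88.3]
grey [351.  32.] [1024.8 -167.9  314.8  255.8  -85.5]
[[0.61626484 0.05907464]]
[[ 0.62042633 -0.10994551]]
[ 238.05089421 -467.64049306  230.56963096] [[-0.89 -0.    0.45]
 [-0.45  0.   -0.89]
 [-0.   -1.   -0.  ]]
```

View pics/topbay.png

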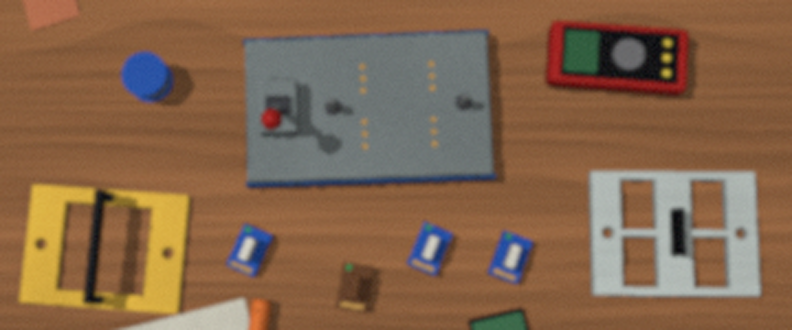

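Candidates for modules (top view): blue blocks at (233,233), (316,232) and (352,237). The look-alikes are brown, at (282,250), (190,287) and (397,282), and the blue disc at (187,155) is the spool. I choose the three blue blocks, and the crop confirms they have blue bodies with white ribs. The crop also shows both pins on the slab, with the ball leaning toward the robot (off). The carrier goes first.

>>> {"fn": "drive_tool", "kwargs": {
  "steps": [
    {"travel": [45,19,10],"twist": [0,0,-5.4],"jaw": 60},
    {"travel": [45,19,10],"twist": [0,0,-5.4],"jaw": 60},
    {"travel": [45,19,10],"twist": [0,0,-5.4],"jaw": 60},
    {"travel": [43,18,0],"twist": [0,0,-5.4],"jaw": 60},
    {"travel": [43,18,0],"twist": [0,0,-5.4],"jaw": 60}
  ]
}}

```text
t: 0.6
tool_pos: [0.4602, -0.373, 0.2593]
tcp_rot: [0.01, 0.709, -0.705, -0.011]
ft_force: [0.3, -1.5, 0.3]
finger_gap: 0.7
```

Run:
```python
from h import *
s,p,R=tool(); print(p.round(1),R.round(3))
c,im=shot("wrist","w1"); Rc=cv2.Rodrigues(c[1])[0]; print("cam",-Rc.T@c[2],"axis",Rc[2], "xax",Rc[0])
c2,t=shot("top","top1")
for b in blobs(hsv(t,(105,140,80),(125,255,255)),40): print("blue",b.mean(0).round(),rect(c2,b,.014))
```

```text
[ 460.2 -373.   259.3] [[-1.    -0.002 -0.029]
 [ 0.029  0.005 -1.   ]
 [ 0.002 -1.    -0.005]]
cam [ 0.53797892 -0.37620301  0.40053841] axis [-0.30488391  0.01405413 -0.95228582] xax [-0.02827949 -0.99958381 -0.0056982 ]
blue [353. 235.] [ 432.1 -165.8   47.    36.   -21.1]
blue [234. 232.] [442.1 172.1  46.9  36.9 -24.1]
blue [316. 231.] [443.6 -62.3  46.2  35.6 -23.3]
blue [186. 154.] [670.8 314.4  64.7  54.1  45.2]
```

View pics/w1.png

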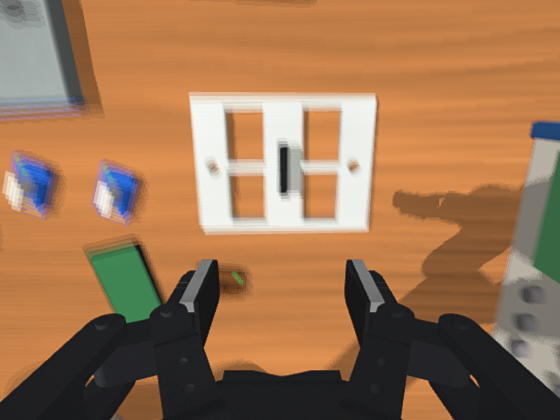

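>>> {"fn": "drive_tool", "kwargs": {
  "steps": [
    {"travel": [0,0,0],"twist": [0,0,1.6],"jaw": 60},
    {"travel": [0,0,0],"twist": [0,0,0],"jaw": 60}
  ]
}}

```text
t: 0.9
tool_pos: [0.4627, -0.3704, 0.257]
tcp_rot: [-0.005, 0.71, -0.704, 0.003]
ft_force: [-0.1, -1.1, 0.1]
finger_gap: 0.704
```

```bash
cat >> h.py <<'E'
def carrier(c,im,z=.014):
    for b in blobs(hsv(im,(0,0,150),(179,50,255)),5000):
        w=cast(c,b,z); r=rect(c,b,z)
        if not(185<r[2]<230 and 140<r[3]<175): continue
        print("carrier",r)
        g=cv2.cvtColor(im,cv2.COLOR_BGR2GRAY); m=np.zeros_like(g); cv2.fillPoly(m,[b],255); m=cv2.erode(m,np.ones((5,5)))
        d=cv2.bitwise_and(cv2.inRange(im,(0,0,0),(75,75,75)),m)
        for k in blobs(d,60): print(" bar",k.mean(0).round(),rect(c,k,z+.026))
        a=np.deg2rad(r[4])
        q=cv2.bitwise_and(m,cv2.bitwise_not(hsv(im,(0,0,150),(179,50,255))))
        for k in blobs(q,20,400):
            x=rect(c,k,z); print(" hole",k.mean(0).round(),x)
E
python3 - <<'E'
from h import *
s,p,R=tool(); print(p.round(1),R.round(3)[:,2])
c,im=shot("wrist","w2"); carrier(c,im)
E
```

```text
[ 462.7 -370.4  257. ] [ 0.012 -1.    -0.008]
carrier [ 460.7 -376.2  209.4  159.5   89.5]
 bar [288. 176.] [ 463.1 -376.5   59.4   10.2    0.8]
 hole [357. 175.] [ 461.5 -459.2   13.3    9.7  -41.4]
 hole [218. 172.] [ 461.9 -291.6   13.5   12.2  -89.2]
```

>>> {"fn": "drive_tool", "kwargs": {
  "steps": [
    {"travel": [16,46,4],"twist": [0,0,0],"jaw": 60},
    {"travel": [16,46,4],"twist": [0,0,0],"jaw": 60},
    {"travel": [16,46,4],"twist": [0,0,0],"jaw": 60},
    {"travel": [16,46,4],"twist": [0,0,0],"jaw": 60},
    {"travel": [16,46,4],"twist": [0,0,0],"jaw": 60}
  ]
}}

```text
t: 1.45
tool_pos: [0.5368, -0.1436, 0.2764]
tcp_rot: [0.001, 0.71, -0.704, -0.005]
ft_force: [0.9, -0.3, 0.1]
finger_gap: 0.705
```

>>> {"fn": "drive_tool", "kwargs": {
  "steps": [
    {"travel": [16,46,4],"twist": [0,0,0],"jaw": 60},
    {"travel": [16,46,4],"twist": [0,0,0],"jaw": 60},
    {"travel": [16,27,4],"twist": [0,0,0],"jaw": 60},
    {"travel": [0,0,0],"twist": [0,0,0],"jaw": 60},
    {"travel": [0,0,0],"twist": [0,0,0],"jaw": 60}
  ]
}}

```text
t: 1.95
tool_pos: [0.5844, -0.02, 0.2907]
tcp_rot: [0.002, 0.71, -0.704, -0.005]
ft_force: [0.7, -1.3, -1.2]
finger_gap: 0.705
```

Run:
```python
from h import *
s,p,R=tool(); print(p.round(1),R.round(3))
c,im=shot("wrist","w3"); cv2.imwrite('pics/w3s.png',im)
```

```text
[584.4 -20.  290.7] [[-1.    -0.003 -0.009]
 [ 0.009  0.008 -1.   ]
 [ 0.003 -1.    -0.008]]
```

View pics/w3.png

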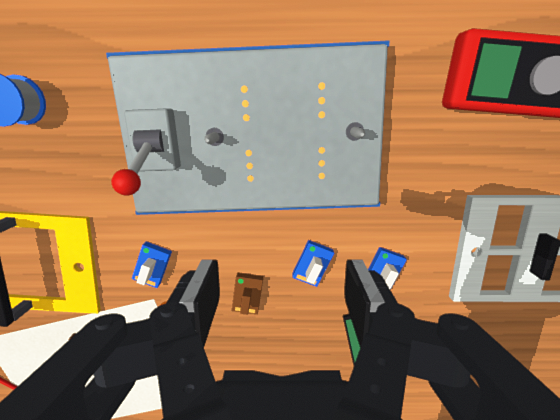

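Run:
```python
from h import *
im=cv2.imread('pics/w3.png'); c=cal("wrist")
a=cv2.resize(im[110:160,190:240],None,fx=8,fy=8,interpolation=cv2.INTER_CUBIC)
b=cv2.resize(im[105:155,335:385],None,fx=8,fy=8,interpolation=cv2.INTER_CUBIC)
cv2.imwrite('pics/pins.png',np.hstack([a,b]))
m=hsv(im,(80,5,100),(125,50,230)); m[:,:100]=0;m[:,400:]=0;m[240:]=0
for k in blobs(m,8000): 
    print("slab",rect(c,k,.030)); r=rect(c,k,.030)
    q=cv2.approxPolyDP(cv2.convexHull(k),6,True).reshape(-1,2); print(q.tolist(), cast(c,q,.03).round(4).tolist())
for k in blobs(hsv(im,(105,140,80),(125,255,255)),150): print("blue",k.mean(0).round(),rect(c,k,.014))
for k in blobs(hsv(im,(0,0,190),(179,40,255)),60,700): print("rib",k.mean(0).round(),rect(c,k,.038))
```

```text
slab [627.4  17.9 314.9 186.7 -88.4]
[[386, 46], [378, 202], [136, 210], [110, 56]] [[0.7229, -0.1362], [0.541, -0.1421], [0.5323, 0.1725], [0.716, 0.175]]
blue [387. 261.] [ 444.6 -167.5   43.5   38.9   68.5]
blue [151. 265.] [444.3 171.   64.9  40.4 -23.6]
blue [313. 264.] [445.1 -61.1  62.3  40.9 -23.1]
blue [ 18. 101.] [665.3 300.3  66.4  54.1 -15.5]
blue [248.  48.] [724.4  21.8 329.4   4.3 -88.6]
rib [143. 274.] [441.9 173.2  29.2  11.4 -23.5]
rib [389. 276.] [ 437.7 -161.7   32.1   21.8  -19.8]
rib [528. 275.] [ 440.1 -354.8   33.7   23.8  -18. ]
rib [313. 270.] [447.  -59.6  37.1  16.9 -22.8]
rib [465. 264.] [ 450.8 -268.6  102.    27.3   -1.3]
rib [136. 115.] [651.6 150.3  26.5   8.6 -82.8]
```

View pics/pins.png

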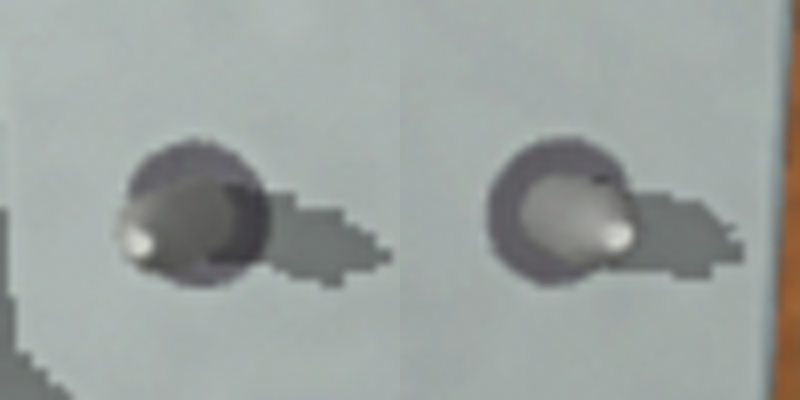

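Run:
```python
from h import *
c=cal("wrist")
t=cast(c,[(207,139.9),(361.6,134)],.07)*1000; d=cast(c,[(214.5,136.1),(354.5,131)],.03)*1000
for q in(t,d):
    v=q[0]-q[1]; print(q.round(1).tolist(),"mid",q.mean(0).round(1),"len",np.linalg.norm(v).round(1),"yaw",np.degrees(np.arctan2(-v[0],v[1])).round(2))
print(proj(c,[[.62,.06,.07]]))
```

```text
[[625.6, 62.9], [630.4, -106.1]] mid [628.  -21.6] len 169.0 yaw 1.64
[[626.0, 62.8], [630.5, -106.6]] mid [628.3 -21.9] len 169.4 yaw 1.54
[[210.01571324 145.03064013]]
```

>>> {"fn": "drive_tool", "kwargs": {
  "steps": [
    {"travel": [-16,-46,-10],"twist": [-0.4,-0.2,0],"jaw": 60},
    {"travel": [-16,-46,-20],"twist": [0,0,0],"jaw": 60},
    {"travel": [-16,-46,-20],"twist": [0,0,0],"jaw": 60},
    {"travel": [-16,-46,-20],"twist": [0,0,0],"jaw": 60},
    {"travel": [-16,-46,-20],"twist": [0,0,0],"jaw": 60}
  ]
}}

```text
t: 2.5
tool_pos: [0.5041, -0.2443, 0.2075]
tcp_rot: [-0.007, -0.707, 0.708, 0.002]
ft_force: [0.4, 0.2, 0.4]
finger_gap: 0.703
```

>>> {"fn": "drive_tool", "kwargs": {
  "steps": [
    {"travel": [-16,-45,-20],"twist": [0,0,0],"jaw": 60},
    {"travel": [-16,-45,-20],"twist": [0,0,0],"jaw": 60},
    {"travel": [-10,-30,-20],"twist": [0,0,0],"jaw": 60},
    {"travel": [0,0,0],"twist": [0,0,0],"jaw": 60},
    {"travel": [0,0,0],"twist": [0,0,0],"jaw": 60}
  ]
}}

```text
t: 3.0
tool_pos: [0.4515, -0.3698, 0.1465]
tcp_rot: [-0.012, -0.707, 0.707, 0.011]
ft_force: [0.4, 0.0, 0.2]
finger_gap: 0.703
```

Run:
```python
from h import *
s,p,R=tool(); print(p.round(1),R.round(4))
c,im=shot("wrist","w4"); carrier(c,im)
```

```text
[ 451.5 -369.8  146.5] [[-9.995e-01  2.200e-03 -3.220e-02]
 [ 3.220e-02 -3.000e-04 -9.995e-01]
 [-2.200e-03 -1.000e+00  2.000e-04]]
carrier [ 460.5 -376.3  209.   159.2   89.5]
 bar [289. 192.] [ 462.8 -376.4   60.3   10.8   -1.1]
 hole [192. 190.] [ 462.  -292.    14.4   13.2  -48.6]
 hole [384. 185.] [ 460.7 -458.4   13.9    9.5  -17.2]
```

>>> {"fn": "drive_tool", "kwargs": {
  "steps": [
    {"travel": [9,-6.5,-20],"twist": [0,0,1.4],"jaw": 60},
    {"travel": [0,0,-30],"twist": [0,0,0],"jaw": 60},
    {"travel": [0,0,-25],"twist": [0,0,0],"jaw": 60},
    {"travel": [0,0,-10],"twist": [0,0,0],"jaw": 60},
    {"travel": [0,0,0],"twist": [0,0,0],"jaw": 60}
  ]
}}

```text
t: 3.55
tool_pos: [0.4633, -0.375, 0.0655]
tcp_rot: [-0.005, -0.705, 0.71, -0.002]
ft_force: [0.5, 0.6, 0.5]
finger_gap: 0.704
```

>>> {"fn": "drive_tool", "kwargs": {
  "steps": [
    {"travel": [-2,-1,-25],"twist": [0,0,0],"jaw": 60},
    {"travel": [0,0,-12],"twist": [0,0,0],"jaw": 60},
    {"travel": [0,0,0],"twist": [0,0,0],"jaw": 60}
  ]
}}

```text
t: 3.85
tool_pos: [0.4639, -0.3766, 0.033]
tcp_rot: [-0.006, -0.703, 0.711, -0.005]
ft_force: [0.2, -0.4, 0.4]
finger_gap: 0.709
```

```bash
cat >> h.py <<'E'
def where():
    s,p,R=tool(); y=R[:,1]; z=R[:,2]
    # yaw: jaw axis (mod 180) relative to -y ; fix: rotvec about x,y (deg) that makes tool vertical
    yaw=np.degrees(np.arctan2(z[0],-z[1])); yaw=(yaw+90)%180-90
    f=np.degrees(np.cross(y,[0,0,-1]))
    print("t %.2f"%s['t'],"tcp",p.round(1),"yaw %.2f"%yaw,"levelling twist",f.round(2),"F",np.round(s['ft_force'],1),"gap %.1f"%(85.4*s['finger_gap']))
    return p,R
E
python3 -c "
from h import *
where()"
```

```text
t 3.85 tcp [ 463.9 -376.6   33. ] yaw -0.09 levelling twist [0.69 0.89 0.  ] F [ 0.2 -0.4  0.4] gap 60.5
```

>>> {"fn": "drive_tool", "kwargs": {
  "steps": [
    {"travel": [-2,0,-10],"twist": [0.7,0.9,-0.3],"jaw": 60},
    {"travel": [0,0,-5],"twist": [0,0,0],"jaw": 40},
    {"travel": [0,0,0],"twist": [0,0,0],"jaw": 20},
    {"travel": [0,0,0],"twist": [0,0,0],"jaw": 5},
    {"travel": [0,0,0],"twist": [0,0,0],"jaw": 5}
  ]
}}

```text
t: 4.35
tool_pos: [0.4637, -0.378, 0.0213]
tcp_rot: [-0.003, -0.706, 0.708, 0.001]
ft_force: [0.7, 0.4, -3.1]
finger_gap: 0.128
```

>>> {"fn": "drive_tool", "kwargs": {
  "steps": [
    {"travel": [0,0,0],"twist": [0,0,0],"jaw": 5},
    {"travel": [0,0,0],"twist": [0,0,0],"jaw": 5}
  ]
}}

```text
t: 4.55
tool_pos: [0.4636, -0.3779, 0.0212]
tcp_rot: [-0.003, -0.706, 0.708, 0.002]
ft_force: [-0.2, -0.3, -1.3]
finger_gap: 0.123
```

```bash
python3 -c "
from h import *
where()
c,im=shot('wrist','w5'); carrier(c,im)"
```

```text
t 4.55 tcp [ 463.6 -377.9   21.2] yaw -0.40 levelling twist [0.15 0.16 0.  ] F [-0.2 -0.3 -1.3] gap 10.5
```

>>> {"fn": "drive_tool", "kwargs": {
  "steps": [
    {"travel": [0,0,10],"twist": [0,0,0],"jaw": 5},
    {"travel": [0,0,30],"twist": [0,0,0],"jaw": 5},
    {"travel": [0,0,40],"twist": [0,0,0],"jaw": 5},
    {"travel": [0,0,40],"twist": [0,0,0],"jaw": 5},
    {"travel": [0,0,0],"twist": [0,0,0],"jaw": 5}
  ]
}}

```text
t: 5.1
tool_pos: [0.4609, -0.3757, 0.1441]
tcp_rot: [0.001, 0.708, -0.706, -0.004]
ft_force: [0.8, -1.4, -2.7]
finger_gap: 0.127
```

>>> {"fn": "drive_tool", "kwargs": {
  "steps": [
    {"travel": [0,0,0],"twist": [0,0,0],"jaw": 5}
  ]
}}

```text
t: 5.2
tool_pos: [0.4607, -0.3755, 0.1439]
tcp_rot: [0.001, 0.708, -0.706, -0.004]
ft_force: [-0.4, 0.6, -4.6]
finger_gap: 0.126
```

```bash
python3 -c "
from h import *
p,R=where()
c,im=shot('wrist','w6'); carrier(c,im,(p[2]-21.2+14)/1000)"
```

```text
t 5.20 tcp [ 460.7 -375.5  143.9] yaw -0.41 levelling twist [-0.14 -0.19 -0.  ] F [-0.4  0.6 -4.6] gap 10.7
```

View pics/w6.png

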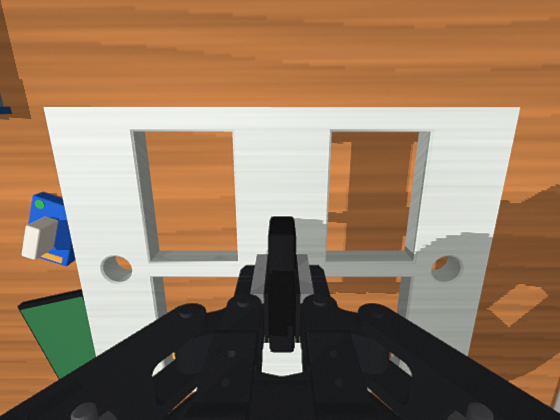

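```bash
python3 -c "
from h import *
p,R=where(); c=cal('wrist')
q=cast(c,[(117,268),(446,267)],.1367)*1000; v=q[0]-q[1]; print(q.round(1).tolist(),q.mean(0),np.linalg.norm(v),np.degrees(np.arctan2(-v[0],v[1])))
print('travel',np.array([628.1,-21.7])-q.mean(0))
"
```

```text
t 5.25 tcp [ 461.  -375.8  144.6] yaw -0.41 levelling twist [-0.09 -0.13 -0.  ] F [ 0.9 -0.1 -1.9] gap 10.5
[[459.5, -291.6], [459.2, -460.0]] [ 459.35881179 -375.79596455] 168.37772054245656 -0.12348249650366026
travel [168.74118821 354.09596455]
```

>>> {"fn": "drive_tool", "kwargs": {
  "steps": [
    {"travel": [15,32,0],"twist": [0,0,0.3],"jaw": 5},
    {"travel": [21,44,0],"twist": [0,0,0.3],"jaw": 5},
    {"travel": [21,44,0],"twist": [0,0,0.3],"jaw": 5},
    {"travel": [21,44,0],"twist": [0,0,0.3],"jaw": 5},
    {"travel": [21,44,0],"twist": [0,0,0.3],"jaw": 5}
  ]
}}

```text
t: 5.75
tool_pos: [0.5559, -0.1652, 0.1349]
tcp_rot: [-0.008, 0.709, -0.705, -0.003]
ft_force: [1.7, -0.8, -4.3]
finger_gap: 0.124
```

>>> {"fn": "drive_tool", "kwargs": {
  "steps": [
    {"travel": [21,44,0],"twist": [0,0,0.3],"jaw": 5},
    {"travel": [21,44,0],"twist": [0,0,0],"jaw": 5},
    {"travel": [11,24,0],"twist": [0,0,0],"jaw": 5},
    {"travel": [0,0,0],"twist": [0,0,0],"jaw": 5},
    {"travel": [0,0,0],"twist": [0,0,0],"jaw": 5}
  ]
}}

```text
t: 6.25
tool_pos: [0.6071, -0.0418, 0.1238]
tcp_rot: [-0.019, 0.711, -0.703, -0.003]
ft_force: [-0.3, 0.1, -3.6]
finger_gap: 0.12
```

```bash
python3 -c "
from h import *
where()"
```

```text
t 6.25 tcp [607.1 -41.8 123.8] yaw 1.27 levelling twist [-0.58 -1.82 -0.  ] F [-0.3  0.1 -3.6] gap 10.3
```

>>> {"fn": "drive_tool", "kwargs": {
  "steps": [
    {"travel": [12,10,5],"twist": [-0.4,-1.0,0.2],"jaw": 5},
    {"travel": [10,10,5],"twist": [-0.2,-0.8,0.1],"jaw": 5},
    {"travel": [0,0,0],"twist": [0,0,0],"jaw": 5},
    {"travel": [0,0,0],"twist": [0,0,0],"jaw": 5}
  ]
}}

```text
t: 6.65
tool_pos: [0.6298, -0.0229, 0.1327]
tcp_rot: [0.009, -0.707, 0.708, -0.008]
ft_force: [-0.0, -0.6, -4.5]
finger_gap: 0.127
```

```bash
python3 -c "
from h import *
where(); shot('wrist','w7')"
```

```text
t 6.65 tcp [629.8 -22.9 132.7] yaw 1.38 levelling twist [ 0.08 -0.05  0.  ] F [-0.  -0.6 -4.5] gap 10.8
```

View pics/w7.png

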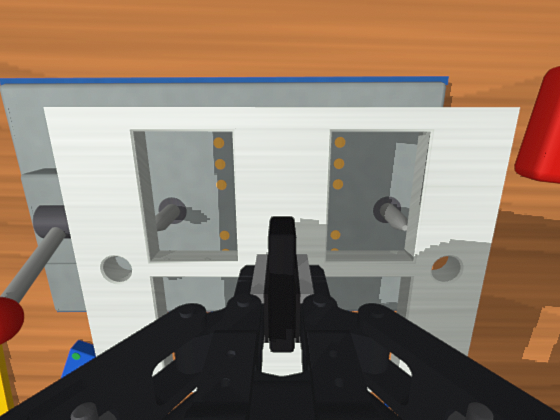

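```bash
python3 -c "
from h import *
im=cv2.imread('pics/w7.png'); c=cal('wrist')
cv2.imwrite('pics/pins2.png',np.hstack([cv2.resize(im[195:245,140:200],None,fx=6,fy=6),cv2.resize(im[195:245,360:420],None,fx=6,fy=6)]))
for uv,z in (([(117,268),(446,267)],.1257),([(158,228),(405,230)],.07),([(173,211),(387,210)],.03)):
    q=cast(c,uv,z)*1000; v=q[0]-q[1]; print(q.round(1).tolist(),q.mean(0),np.linalg.norm(v),np.degrees(np.arctan2(-v[0],v[1])))
"
```

```text
[[626.2, 60.7], [630.9, -106.9]] [628.54247732 -23.06800742] 167.63093865921482 1.578379629621569
[[626.6, 59.9], [629.2, -106.4]] [627.8692727  -23.23489732] 166.36862916055568 0.8955946977374847
[[625.5, 62.6], [630.4, -106.5]] [627.93394368 -21.94369915] 169.2262372526608 1.677646077395344
```

View pics/pins2.png

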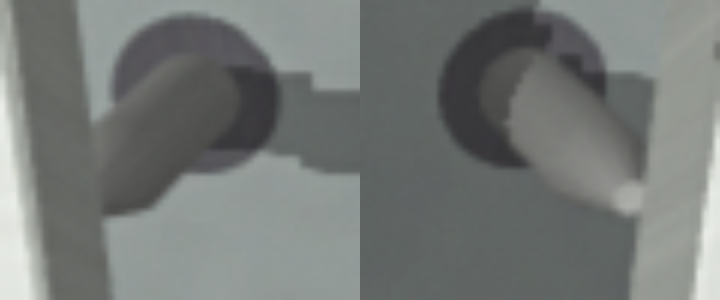

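>>> {"fn": "drive_tool", "kwargs": {
  "steps": [
    {"travel": [-0.4,1.2,-10],"twist": [0,0,0.2],"jaw": 5},
    {"travel": [0,0,-10],"twist": [0,0,0],"jaw": 5},
    {"travel": [0,0,-10],"twist": [0,0,0],"jaw": 5},
    {"travel": [0,0,0],"twist": [0,0,0],"jaw": 5},
    {"travel": [0,0,0],"twist": [0,0,0],"jaw": 5}
  ]
}}

```text
t: 7.2
tool_pos: [0.6281, -0.023, 0.0988]
tcp_rot: [0.01, -0.707, 0.708, -0.008]
ft_force: [-0.0, 0.0, -3.0]
finger_gap: 0.124
```

```bash
python3 -c "
from h import *
where()"
```

```text
t 7.20 tcp [628.1 -23.   98.8] yaw 1.49 levelling twist [ 0.08 -0.18  0.  ] F [-0.  0. -3.] gap 10.6
```

>>> {"fn": "drive_tool", "kwargs": {
  "steps": [
    {"travel": [1.4,1.4,0],"twist": [0,-0.2,0.1],"jaw": 5},
    {"travel": [0,0,-5],"twist": [0,0,0],"jaw": 5},
    {"travel": [0,0,-5],"twist": [0,0,0],"jaw": 5},
    {"travel": [0,0,0],"twist": [0,0,0],"jaw": 5}
  ]
}}

```text
t: 7.6
tool_pos: [0.6299, -0.0215, 0.0886]
tcp_rot: [0.009, -0.707, 0.708, -0.01]
ft_force: [-0.7, 0.2, -4.0]
finger_gap: 0.126
```

```bash
python3 -c "
from h import *
p,R=where(); c,im=shot('wrist','w8')
a=[cv2.resize(im[240:296,x-36:x+36],None,fx=5,fy=5) for x in (117,446)]; cv2.imwrite('pics/holes.png',np.hstack(a))"
```

```text
t 7.60 tcp [629.9 -21.5  88.6] yaw 1.60 levelling twist [0.08 0.1  0.  ] F [-0.7  0.2 -4. ] gap 10.8
```

View pics/holes.png

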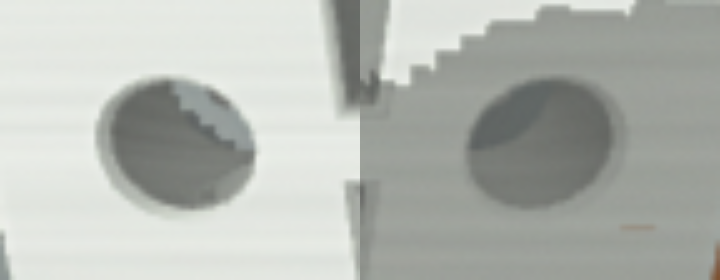

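>>> {"fn": "drive_tool", "kwargs": {
  "steps": [
    {"travel": [0,0,-4],"twist": [0,0,0],"jaw": 5},
    {"travel": [0,0,-4],"twist": [0,0,0],"jaw": 5},
    {"travel": [0,0,0],"twist": [0,0,0],"jaw": 5}
  ]
}}

```text
t: 7.95
tool_pos: [0.6303, -0.0215, 0.0807]
tcp_rot: [0.009, -0.706, 0.708, -0.011]
ft_force: [-0.2, 0.4, -4.3]
finger_gap: 0.12
```

```bash
python3 -c "
from h import *
p,R=where(); c,im=shot('wrist','w9')
a=[cv2.resize(im[240:296,x-36:x+36],None,fx=5,fy=5) for x in (117,446)]; cv2.imwrite('pics/holes2.png',np.hstack(a))"
```

```text
t 7.95 tcp [630.3 -21.5  80.7] yaw 1.60 levelling twist [0.09 0.17 0.  ] F [-0.2  0.4 -4.3] gap 10.2
```

View pics/holes2.png

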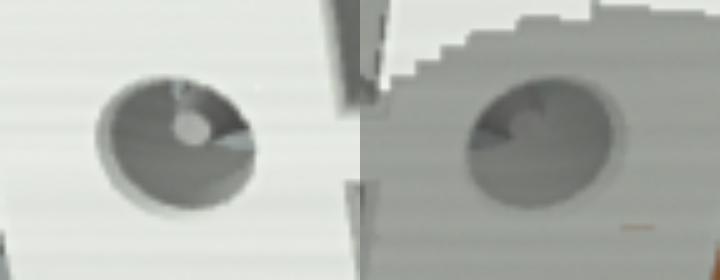

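>>> {"fn": "drive_tool", "kwargs": {
  "steps": [
    {"travel": [-0.5,0,-5],"twist": [0,0.1,0],"jaw": 5},
    {"travel": [0,0,-5],"twist": [0,0,0],"jaw": 5},
    {"travel": [0,0,-5],"twist": [0,0,0],"jaw": 5},
    {"travel": [0,0,0],"twist": [0,0,0],"jaw": 5}
  ]
}}

```text
t: 8.4
tool_pos: [0.6298, -0.0215, 0.0647]
tcp_rot: [0.009, -0.706, 0.708, -0.01]
ft_force: [-0.8, -0.2, -4.0]
finger_gap: 0.121
```

```bash
python3 -c "
from h import *
where()"
```

```text
t 8.40 tcp [629.8 -21.5  64.7] yaw 1.60 levelling twist [0.1  0.08 0.  ] F [-0.8 -0.2 -4. ] gap 10.4
```

>>> {"fn": "drive_tool", "kwargs": {
  "steps": [
    {"travel": [0,0,-5],"twist": [0,0,0],"jaw": 5},
    {"travel": [0,0,-5],"twist": [0,0,0],"jaw": 5},
    {"travel": [0,0,-3],"twist": [0,0,0],"jaw": 5},
    {"travel": [0,0,0],"twist": [0,0,0],"jaw": 5}
  ]
}}

```text
t: 8.8
tool_pos: [0.6302, -0.0216, 0.0512]
tcp_rot: [0.009, -0.706, 0.708, -0.011]
ft_force: [-0.4, 0.2, -1.4]
finger_gap: 0.119
```

```bash
python3 -c "
from h import *
where()"
```

```text
t 8.80 tcp [630.2 -21.6  51.2] yaw 1.60 levelling twist [0.1  0.15 0.  ] F [-0.4  0.2 -1.4] gap 10.2
```

>>> {"fn": "drive_tool", "kwargs": {
  "steps": [
    {"travel": [0,0,0],"twist": [0,0,0],"jaw": 45},
    {"travel": [0,0,0],"twist": [0,0,0],"jaw": 45},
    {"travel": [0,0,5],"twist": [0,0,0],"jaw": 45},
    {"travel": [0,0,20],"twist": [0,0,0],"jaw": 45},
    {"travel": [0,0,40],"twist": [0,0,0],"jaw": 45}
  ]
}}

```text
t: 9.3
tool_pos: [0.6283, -0.0214, 0.1141]
tcp_rot: [0.012, -0.707, 0.707, -0.008]
ft_force: [0.7, -0.2, -0.1]
finger_gap: 0.527
```

>>> {"fn": "drive_tool", "kwargs": {
  "steps": [
    {"travel": [-20,0,40],"twist": [0,0,-5],"jaw": 45},
    {"travel": [-42,-10,15],"twist": [0,0,-5],"jaw": 45},
    {"travel": [-45,-10,0],"twist": [0,0,-5],"jaw": 45},
    {"travel": [-45,-10,0],"twist": [0,0,-5],"jaw": 45},
    {"travel": [-30,-10,0],"twist": [0,0,-5],"jaw": 45}
  ]
}}

```text
t: 9.8
tool_pos: [0.4463, -0.0618, 0.1822]
tcp_rot: [-0.154, -0.691, 0.692, 0.142]
ft_force: [-0.4, -0.9, 0.9]
finger_gap: 0.524
```

>>> {"fn": "drive_tool", "kwargs": {
  "steps": [
    {"travel": [0,0,0],"twist": [0,0,0],"jaw": 45},
    {"travel": [0,0,0],"twist": [0,0,0],"jaw": 45}
  ]
}}

```text
t: 10.0
tool_pos: [0.4444, -0.0627, 0.1847]
tcp_rot: [-0.157, -0.69, 0.692, 0.142]
ft_force: [0.2, 1.0, -0.2]
finger_gap: 0.528
```

```bash
cat >> h.py <<'E'
def modules(c,im):
    for k in blobs(hsv(im,(105,140,60),(125,255,255)),150):
        r=rect(c,k,.014)
        if r[2]>90: continue
        print("blue",k.mean(0).round(),r)
    for k in blobs(hsv(im,(0,0,185),(179,45,255)),60,6000):
        r=rect(c,k,.038)
        if 24<r[2]<40 and 8<r[3]<18: print("  rib",k.mean(0).round(),r)
E
python3 -c "
from h import *
where(); c,im=shot('wrist','w10'); modules(c,im); carrier(*shot('top','t2'),.044)"
```

```text
t 10.00 tcp [444.4 -62.7 184.7] yaw -24.37 levelling twist [0.4  1.13 0.  ] F [ 0.2  1.  -0.2] gap 45.1
blue [ 90. 280.] [441.6 168.3  63.5  46.  -23.6]
blue [282. 192.] [442.9 -61.8  59.6  38.7 -23.4]
blue [383. 159.] [ 431.3 -164.1   59.2   41.2  -21.2]
  rib [169. 383.] [301.9 139.5  28.9   8.7 -24.7]
  rib [ 71. 293.] [441.  172.6  27.4  10.9 -23.7]
  rib [281. 199.] [442.4 -61.2  27.7  11.  -24.1]
```

>>> {"fn": "drive_tool", "kwargs": {
  "steps": [
    {"travel": [0,1,-35],"twist": [0.4,1.1,0.8],"jaw": 45},
    {"travel": [0,0,-45],"twist": [0,0,0],"jaw": 45},
    {"travel": [0,0,-30],"twist": [0,0,0],"jaw": 45},
    {"travel": [0,0,0],"twist": [0,0,0],"jaw": 45},
    {"travel": [0,0,0],"twist": [0,0,0],"jaw": 45}
  ]
}}

```text
t: 10.6
tool_pos: [0.4495, -0.0604, 0.0731]
tcp_rot: [0.143, 0.693, -0.692, -0.141]
ft_force: [0.1, 0.2, 0.5]
finger_gap: 0.526
```

```bash
python3 -c "
from h import *
where(); c,im=shot('wrist','w11'); modules(c,im)"
```

```text
t 10.60 tcp [449.5 -60.4  73.1] yaw -23.14 levelling twist [-0.01  0.16  0.  ] F [0.1 0.2 0.5] gap 44.9
blue [ 22. 347.] [438.6 156.1  66.6  30.4 -24. ]
blue [287. 233.] [443.6 -62.1  60.8  39.  -23.1]
blue [437. 196.] [ 432.6 -162.9   59.9   43.1  -21.3]
```

>>> {"fn": "drive_tool", "kwargs": {
  "steps": [
    {"travel": [-5,-1.5,-20],"twist": [0,0.2,0],"jaw": 45},
    {"travel": [-1,0,-20],"twist": [0,0,0],"jaw": 45},
    {"travel": [0,0,-8],"twist": [0,0,0],"jaw": 45},
    {"travel": [0,0,0],"twist": [0,0,0],"jaw": 45}
  ]
}}

```text
t: 11.05
tool_pos: [0.4491, -0.0627, 0.0317]
tcp_rot: [-0.146, -0.693, 0.693, 0.137]
ft_force: [-0.6, 0.2, 0.8]
finger_gap: 0.525
```

```bash
python3 -c "
from h import *
where()"
```

```text
t 11.05 tcp [449.1 -62.7  31.7] yaw -23.06 levelling twist [0.15 0.7  0.  ] F [-0.6  0.2  0.8] gap 44.8
```

>>> {"fn": "drive_tool", "kwargs": {
  "steps": [
    {"travel": [-4,0.5,-4],"twist": [0.1,0.7,-0.4],"jaw": 45},
    {"travel": [-0.5,0,-6],"twist": [0,0.1,0],"jaw": 45},
    {"travel": [0,0,-2],"twist": [0,0,0],"jaw": 45},
    {"travel": [0,0,0],"twist": [0,0,0],"jaw": 45}
  ]
}}

```text
t: 11.45
tool_pos: [0.4469, -0.0626, 0.0227]
tcp_rot: [-0.145, -0.692, 0.693, 0.143]
ft_force: [-0.1, 0.1, -0.0]
finger_gap: 0.526
```

```bash
python3 -c "
from h import *
where()"
```

```text
t 11.45 tcp [446.9 -62.6  22.7] yaw -23.48 levelling twist [0.12 0.17 0.  ] F [-0.1  0.1 -0. ] gap 44.9
```

>>> {"fn": "drive_tool", "kwargs": {
  "steps": [
    {"travel": [-1.5,0.3,-4],"twist": [0.1,0.2,0],"jaw": 40},
    {"travel": [0,0,0],"twist": [0,0,0],"jaw": 20},
    {"travel": [0,0,0],"twist": [0,0,0],"jaw": 5},
    {"travel": [0,0,0],"twist": [0,0,0],"jaw": 5},
    {"travel": [0,0,0],"twist": [0,0,0],"jaw": 5}
  ]
}}

```text
t: 11.95
tool_pos: [0.4456, -0.0623, 0.0189]
tcp_rot: [-0.144, -0.692, 0.692, 0.144]
ft_force: [-0.1, 0.3, -0.9]
finger_gap: 0.126
```

```bash
python3 -c "
from h import *
where()"
```

```text
t 11.95 tcp [445.6 -62.3  18.9] yaw -23.48 levelling twist [0.02 0.01 0.  ] F [-0.1  0.3 -0.9] gap 10.7
```

>>> {"fn": "drive_tool", "kwargs": {
  "steps": [
    {"travel": [0,0,15],"twist": [0,0,0],"jaw": 5},
    {"travel": [0,0,35],"twist": [0,0,5],"jaw": 5},
    {"travel": [0,0,40],"twist": [0,0,5],"jaw": 5},
    {"travel": [0,0,35],"twist": [0,0,5],"jaw": 5},
    {"travel": [20,0,0],"twist": [0,0,5],"jaw": 5}
  ]
}}

```text
t: 12.45
tool_pos: [0.4622, -0.0618, 0.1468]
tcp_rot: [-0.015, -0.706, 0.708, 0.019]
ft_force: [-0.1, 0.9, -0.9]
finger_gap: 0.123
```

>>> {"fn": "drive_tool", "kwargs": {
  "steps": [
    {"travel": [45,0,0],"twist": [0,0,5],"jaw": 5},
    {"travel": [45,0,0],"twist": [0,0,0],"jaw": 5},
    {"travel": [45,0,0],"twist": [0,0,0],"jaw": 5},
    {"travel": [45,-1,0],"twist": [0,0,0],"jaw": 5},
    {"travel": [20,-1,0],"twist": [0,0,0],"jaw": 5}
  ]
}}

```text
t: 12.95
tool_pos: [0.669, -0.0635, 0.1473]
tcp_rot: [0.017, -0.705, 0.708, -0.015]
ft_force: [-0.3, -0.1, -0.2]
finger_gap: 0.12
```

>>> {"fn": "drive_tool", "kwargs": {
  "steps": [
    {"travel": [0,0,0],"twist": [0,0,0],"jaw": 5},
    {"travel": [0,0,0],"twist": [0,0,0],"jaw": 5}
  ]
}}

```text
t: 13.15
tool_pos: [0.6701, -0.0633, 0.1445]
tcp_rot: [0.018, -0.706, 0.708, -0.014]
ft_force: [-1.4, 0.2, -0.4]
finger_gap: 0.122
```

```bash
cat >> h.py <<'E'
BAY=np.array([628.3,-21.7,1.6])
def pocket(i):
    a=np.deg2rad(BAY[2]); v=np.array([[-37,-45],[-37,45],[37,-45],[37,45]][i])
    return BAY[:2]+np.array([[np.cos(a),-np.sin(a)],[np.sin(a),np.cos(a)]])@v
def held(c,im,p,below):
    "held module: largest blue blob at its top plane"
    z=(p[2]-below+14)/1000
    k=max(blobs(hsv(im,(105,140,60),(125,255,255)),150),key=lambda b:cv2.contourArea(b))
    print("held",k.mean(0).round(),k.min(0),k.max(0),"row2world",rect(c,k,z))
    # far (top) edge, seen sharply: upper hull corners
    q=cv2.approxPolyDP(cv2.convexHull(k),4,True).reshape(-1,2); print(q.tolist(),(cast(c,q,z)*1000).round(1).tolist())
E
python3 -c "
from h import *
p,R=where(); c,im=shot('wrist','w12'); held(c,im,p,18.9); print(pocket(2)); print(proj(c,[np.r_[pocket(i),44]/1000 for i in range(4)]).round())"
```

```text
t 13.15 tcp [670.1 -63.3 144.5] yaw 2.56 levelling twist [ 0.23 -0.32  0.  ] F [-1.4  0.2 -0.4] gap 10.4
held [282. 237.] [241 211] [322 266] row2world [685.4 -62.8  38.8  29.  -87.3]
[[319, 212], [320, 265], [243, 266], [241, 223], [246, 211]] [[700.1, -80.0], [672.2, -82.7], [670.0, -44.2], [692.9, -43.1], [699.1, -45.4]]
[666.542048   -65.64935454]
[[282. 295.]
 [176. 293.]
 [284. 213.]
 [169. 211.]]
```

>>> {"fn": "drive_tool", "kwargs": {
  "steps": [
    {"travel": [-3.2,-2.2,-20],"twist": [0.2,-0.3,-0.9],"jaw": 5},
    {"travel": [0,0,-20],"twist": [0,0,0],"jaw": 5},
    {"travel": [0,0,-20],"twist": [0,0,0],"jaw": 5},
    {"travel": [0,0,-3],"twist": [0,0,0],"jaw": 5},
    {"travel": [0,0,0],"twist": [0,0,0],"jaw": 5}
  ]
}}

```text
t: 13.7
tool_pos: [0.6628, -0.0658, 0.0837]
tcp_rot: [0.009, -0.707, 0.707, -0.011]
ft_force: [-0.2, 0.4, -0.9]
finger_gap: 0.125
```

```bash
python3 -c "
from h import *
p,R=where(); c,im=shot('wrist','w13'); held(c,im,p,18.9)"
```

```text
t 13.70 tcp [662.8 -65.8  83.7] yaw 1.58 levelling twist [0.05 0.16 0.  ] F [-0.2  0.4 -0.9] gap 10.6
held [282. 237.] [242 211] [322 266] row2world [678.1 -65.6  38.8  29.  -88.4]
[[319, 212], [320, 266], [243, 266], [245, 211]] [[692.5, -82.9], [664.1, -85.2], [663.1, -46.7], [692.1, -47.8]]
```

View pics/w13.png

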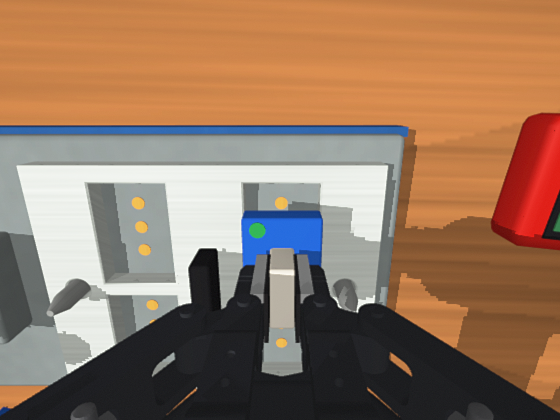

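```bash
python3 -c "
from h import *
c=cal('wrist')
print((cast(c,[(85,183),(164,183),(243,183),(321,183),(17,165),(391,165)],.044)*1000).round(1).tolist())
a=np.deg2rad(1.6)
for i in (3,2): print(pocket(i)+32.5*np.array([np.cos(a),np.sin(a)]))
"
```

```text
[[695.0, 47.3], [696.3, 2.1], [697.5, -43.0], [698.8, -87.6], [704.3, 83.8], [710.2, -126.2]]
[696.51642925  25.22300907]
[699.02937674 -64.74190129]
```

>>> {"fn": "drive_tool", "kwargs": {
  "steps": [
    {"travel": [3.3,-0.1,-5],"twist": [0,0.1,0],"jaw": 5},
    {"travel": [0.3,0,-5],"twist": [0,0,0],"jaw": 5},
    {"travel": [0.3,0,-5],"twist": [0,0,0],"jaw": 5},
    {"travel": [0,0,0],"twist": [0,0,0],"jaw": 5}
  ]
}}

```text
t: 14.15
tool_pos: [0.6684, -0.0661, 0.0715]
tcp_rot: [0.008, -0.706, 0.708, -0.012]
ft_force: [0.9, 0.3, -0.5]
finger_gap: 0.127
```

```bash
python3 -c "
from h import *
p,R=where()"
```

```text
t 14.15 tcp [668.4 -66.1  71.5] yaw 1.59 levelling twist [0.1  0.35 0.  ] F [ 0.9  0.3 -0.5] gap 10.9
```

>>> {"fn": "drive_tool", "kwargs": {
  "steps": [
    {"travel": [-2.2,0,-3],"twist": [0.1,0.3,0],"jaw": 5},
    {"travel": [0,0,-3],"twist": [0,0,0],"jaw": 5},
    {"travel": [0,0,0],"twist": [0,0,0],"jaw": 5},
    {"travel": [0,0,0],"twist": [0,0,0],"jaw": 5}
  ]
}}

```text
t: 14.55
tool_pos: [0.6661, -0.0661, 0.065]
tcp_rot: [-0.01, 0.707, -0.707, 0.01]
ft_force: [-0.0, 0.5, -1.3]
finger_gap: 0.125
```

```bash
python3 -c "
from h import *
p,R=where();"
```

```text
t 14.55 tcp [666.1 -66.1  65. ] yaw 1.59 levelling twist [-0.01  0.03  0.  ] F [-0.   0.5 -1.3] gap 10.7
```

>>> {"fn": "drive_tool", "kwargs": {
  "steps": [
    {"travel": [0,0,-4],"twist": [0,0,0],"jaw": 5},
    {"travel": [0,0,-4],"twist": [0,0,0],"jaw": 5},
    {"travel": [0,0,-4],"twist": [0,0,0],"jaw": 5},
    {"travel": [0,0,-4],"twist": [0,0,0],"jaw": 5},
    {"travel": [0,0,0],"twist": [0,0,0],"jaw": 5}
  ]
}}

```text
t: 15.05
tool_pos: [0.6672, -0.0662, 0.0499]
tcp_rot: [0.008, -0.707, 0.707, -0.011]
ft_force: [-0.0, 0.2, -0.9]
finger_gap: 0.124
```

```bash
python3 -c "
from h import *
p,R=where();"
```

```text
t 15.05 tcp [667.2 -66.2  49.9] yaw 1.59 levelling twist [0.02 0.26 0.  ] F [-0.   0.2 -0.9] gap 10.6
```

>>> {"fn": "drive_tool", "kwargs": {
  "steps": [
    {"travel": [-0.5,0,-2],"twist": [0,0.2,0],"jaw": 5},
    {"travel": [0,0,-0.5],"twist": [0,0,0],"jaw": 5},
    {"travel": [0,0,0],"twist": [0,0,0],"jaw": 5}
  ]
}}

```text
t: 15.35
tool_pos: [0.6674, -0.0663, 0.049]
tcp_rot: [0.009, -0.707, 0.707, -0.011]
ft_force: [-0.1, -0.4, -0.2]
finger_gap: 0.124
```

>>> {"fn": "drive_tool", "kwargs": {
  "steps": [
    {"travel": [0,0,0],"twist": [0,0,0],"jaw": 32},
    {"travel": [0,0,0],"twist": [0,0,0],"jaw": 32},
    {"travel": [0,0,5],"twist": [0,0,0],"jaw": 32},
    {"travel": [0,0,30],"twist": [0,0,0],"jaw": 32},
    {"travel": [0,0,40],"twist": [0,0,0],"jaw": 40}
  ]
}}

```text
t: 15.85
tool_pos: [0.6632, -0.0657, 0.1177]
tcp_rot: [-0.014, 0.708, -0.706, 0.006]
ft_force: [0.2, 0.3, 0.9]
finger_gap: 0.467
```

```bash
python3 -c "
from h import *
p,R=where(); shot('wrist','w14')"
```

```text
t 15.85 tcp [663.2 -65.7 117.7] yaw 1.59 levelling twist [-0.09 -0.69 -0.  ] F [0.2 0.3 0.9] gap 39.9
```

>>> {"fn": "drive_tool", "kwargs": {
  "steps": [
    {"travel": [-20,-8,25],"twist": [0,-0.7,-4.6],"jaw": 45},
    {"travel": [-42,-18,10],"twist": [0,0,-4.6],"jaw": 45},
    {"travel": [-42,-18,0],"twist": [0,0,-4.6],"jaw": 45},
    {"travel": [-42,-18,0],"twist": [0,0,-4.6],"jaw": 45},
    {"travel": [-42,-18,0],"twist": [0,0,-4.6],"jaw": 45}
  ]
}}

```text
t: 16.4
tool_pos: [0.477, -0.1463, 0.1674]
tcp_rot: [-0.143, -0.692, 0.696, 0.126]
ft_force: [-0.0, -0.7, 0.2]
finger_gap: 0.527
```

>>> {"fn": "drive_tool", "kwargs": {
  "steps": [
    {"travel": [-40,-18,0],"twist": [0,0,0],"jaw": 45},
    {"travel": [0,0,0],"twist": [0,0,0],"jaw": 45},
    {"travel": [0,0,0],"twist": [0,0,0],"jaw": 45}
  ]
}}

```text
t: 16.7
tool_pos: [0.432, -0.1664, 0.1689]
tcp_rot: [-0.146, -0.691, 0.696, 0.128]
ft_force: [0.4, 0.8, -0.3]
finger_gap: 0.528
```

```bash
python3 -c "
from h import *
where(); c,im=shot('wrist','w15'); modules(c,im)"
```

```text
t 16.70 tcp [ 432.  -166.4  168.9] yaw -22.33 levelling twist [0.66 1.42 0.  ] F [ 0.4  0.8 -0.3] gap 45.1
blue [  3. 305.] [431.3 145.   65.   12.4 -35.8]
blue [281. 196.] [ 431.3 -165.7   60.2   38.3  -21.3]
blue [41.  7.] [648.4 -48.5  40.5  14.4  67.7]
  rib [281. 204.] [ 430.6 -165.7   29.1   10.7  -22.3]
```

>>> {"fn": "drive_tool", "kwargs": {
  "steps": [
    {"travel": [0,0.4,-35],"twist": [0.7,1.4,0.8],"jaw": 45},
    {"travel": [-2,0,-40],"twist": [0,0.2,0],"jaw": 45},
    {"travel": [-2,0,-30],"twist": [0,0.2,0],"jaw": 45},
    {"travel": [-1,0,-20],"twist": [0,0.2,0],"jaw": 45},
    {"travel": [0,0,0],"twist": [0,0,0],"jaw": 45}
  ]
}}

```text
t: 17.25
tool_pos: [0.4328, -0.1641, 0.0419]
tcp_rot: [-0.128, -0.695, 0.696, 0.131]
ft_force: [0.7, 0.4, 0.7]
finger_gap: 0.528
```

```bash
python3 -c "
from h import *
where(); c,im=shot('wrist','w16'); modules(c,im)"
```

```text
t 17.25 tcp [ 432.8 -164.1   41.9] yaw -21.09 levelling twist [ 0.04 -0.32  0.  ] F [0.7 0.4 0.7] gap 45.1
blue [285. 250.] [ 432.6 -166.4   61.4   39.   -21.2]
  rib [286. 269.] [ 431.4 -165.8   29.1   11.3  -21.5]
```

Move -1.8 in y, then down.

>>> {"fn": "drive_tool", "kwargs": {
  "steps": [
    {"travel": [-0.5,-1.8,-9],"twist": [0,0,-0.2],"jaw": 45},
    {"travel": [-0.5,0,-9],"twist": [0,0,0],"jaw": 45},
    {"travel": [-0.3,0,-3],"twist": [0,0,0],"jaw": 45},
    {"travel": [0,0,0],"twist": [0,0,0],"jaw": 45}
  ]
}}

```text
t: 17.7
tool_pos: [0.4359, -0.167, 0.0248]
tcp_rot: [-0.132, -0.694, 0.696, 0.129]
ft_force: [0.8, -0.6, -0.7]
finger_gap: 0.526
```

```bash
python3 -c "
from h import *
where()"
```

```text
t 17.70 tcp [ 435.9 -167.    24.8] yaw -21.21 levelling twist [0.26 0.18 0.  ] F [ 0.8 -0.6 -0.7] gap 44.9
```

>>> {"fn": "drive_tool", "kwargs": {
  "steps": [
    {"travel": [-3.5,0.8,-5.5],"twist": [0.3,0.3,-0.2],"jaw": 40},
    {"travel": [0,0,0],"twist": [0,0,0],"jaw": 30},
    {"travel": [0,0,0],"twist": [0,0,0],"jaw": 5},
    {"travel": [0,0,0],"twist": [0,0,0],"jaw": 5},
    {"travel": [0,0,0],"twist": [0,0,0],"jaw": 5}
  ]
}}

```text
t: 18.2
tool_pos: [0.4329, -0.1667, 0.0203]
tcp_rot: [0.132, 0.695, -0.695, -0.132]
ft_force: [0.3, -0.4, -0.5]
finger_gap: 0.123
```

```bash
python3 -c "
from h import *
where()"
```

```text
t 18.20 tcp [ 432.9 -166.7   20.3] yaw -21.45 levelling twist [-0.01 -0.01 -0.  ] F [ 0.3 -0.4 -0.5] gap 10.5
```

>>> {"fn": "drive_tool", "kwargs": {
  "steps": [
    {"travel": [0,0,15],"twist": [0,0,0],"jaw": 5},
    {"travel": [0,0,35],"twist": [0,0,4.6],"jaw": 5},
    {"travel": [0,0,40],"twist": [0,0,4.6],"jaw": 5},
    {"travel": [20,10,30],"twist": [0,0,4.6],"jaw": 5},
    {"travel": [38,24,0],"twist": [0,0,4.6],"jaw": 5}
  ]
}}

```text
t: 18.7
tool_pos: [0.4878, -0.133, 0.1439]
tcp_rot: [-0.015, -0.706, 0.708, 0.019]
ft_force: [0.2, -0.8, -0.3]
finger_gap: 0.125
```

>>> {"fn": "drive_tool", "kwargs": {
  "steps": [
    {"travel": [38,24,0],"twist": [0,0,4.6],"jaw": 5},
    {"travel": [38,24,0],"twist": [0,0,0],"jaw": 5},
    {"travel": [26,16,0],"twist": [0,0,0],"jaw": 5},
    {"travel": [0,0,-15],"twist": [0,0,0],"jaw": 5},
    {"travel": [0,0,0],"twist": [0,0,0],"jaw": 5}
  ]
}}

```text
t: 19.2
tool_pos: [0.5965, -0.0634, 0.1291]
tcp_rot: [0.015, -0.706, 0.708, -0.014]
ft_force: [0.0, -0.5, -1.5]
finger_gap: 0.124
```

```bash
python3 -c "
from h import *
p,R=where(); c,im=shot('wrist','w17'); held(c,im,p,20.3); print(pocket(0))"
```

```text
t 19.20 tcp [596.5 -63.4 129.1] yaw 2.39 levelling twist [ 0.15 -0.06  0.  ] F [ 0.  -0.5 -1.5] gap 10.6
held [290. 119.] [260  74] [320 165] row2world [667.2 -64.1  38.5  25.7   1.6]
[[261, 75], [320, 76], [316, 165], [261, 163]] [[685.7, -51.2], [686.4, -76.1], [648.6, -77.2], [648.5, -52.0]]
[592.57089949 -67.71555581]
```

```bash
sed -i 's/key=lambda b:cv2.contourArea(b))/key=lambda b:-np.hypot(*(b.mean(0)-[282,237])))/' h.py; python3 -c "
from h import *
p,R=where(); im=cv2.imread('pics/w17.png'); c=cal('wrist'); held(c,im,p,20.3)"
```

```text
t 19.25 tcp [597.  -63.6 130.8] yaw 2.37 levelling twist [0.16 0.08 0.  ] F [ 0.3 -0.  -0.5] gap 10.8
held [282. 236.] [241 207] [322 266] row2world [612.7 -63.2  39.   31.2 -87.4]
[[244, 209], [318, 208], [320, 265], [244, 266]] [[626.5, -44.7], [628.5, -79.9], [598.4, -83.2], [596.3, -44.9]]
```

>>> {"fn": "drive_tool", "kwargs": {
  "steps": [
    {"travel": [-4,-4.4,-15],"twist": [0.2,0.1,-0.8],"jaw": 5},
    {"travel": [0,0,-20],"twist": [0,0,0],"jaw": 5},
    {"travel": [0,0,-15],"twist": [0,0,0],"jaw": 5},
    {"travel": [0,0,-3],"twist": [0,0,0],"jaw": 5},
    {"travel": [0,0,0],"twist": [0,0,0],"jaw": 5}
  ]
}}

```text
t: 19.75
tool_pos: [0.5894, -0.0722, 0.0753]
tcp_rot: [-0.007, 0.707, -0.707, 0.007]
ft_force: [-0.9, -0.3, -1.0]
finger_gap: 0.121
```

```bash
python3 -c "
from h import *
p,R=where(); c,im=shot('wrist','w18'); held(c,im,p,20.3)"
```

```text
t 19.75 tcp [589.4 -72.2  75.3] yaw 1.13 levelling twist [-0.02 -0.04 -0.  ] F [-0.9 -0.3 -1. ] gap 10.3
held [281. 236.] [241 207] [321 266] row2world [605.2 -71.9  39.2  31.  -88. ]
[[319, 209], [320, 265], [243, 266], [244, 208]] [[620.1, -89.7], [590.4, -91.8], [589.0, -52.9], [619.8, -53.9]]
```

>>> {"fn": "drive_tool", "kwargs": {
  "steps": [
    {"travel": [1.8,4.1,0],"twist": [0,0,0.4],"jaw": 5},
    {"travel": [0,0,-4],"twist": [0,0,0],"jaw": 5},
    {"travel": [0,0,0],"twist": [0,0,0],"jaw": 5}
  ]
}}

```text
t: 20.1
tool_pos: [0.5925, -0.068, 0.0735]
tcp_rot: [0.009, -0.707, 0.707, -0.011]
ft_force: [1.2, -0.1, -1.5]
finger_gap: 0.128
```

```bash
python3 -c "
from h import *
p,R=where();c,im=shot('wrist','w19'); held(c,im,p,20.3)"
```

```text
t 20.10 tcp [592.5 -68.   73.5] yaw 1.56 levelling twist [0.01 0.18 0.  ] F [ 1.2 -0.1 -1.5] gap 10.9
held [281. 235.] [241 207] [322 266] row2world [608.2 -67.7  39.1  31.1 -88.1]
[[319, 208], [320, 265], [243, 266], [244, 208]] [[623.7, -85.2], [593.6, -87.6], [592.0, -48.7], [622.7, -49.4]]
```

Need about -1 in x; descend.

>>> {"fn": "drive_tool", "kwargs": {
  "steps": [
    {"travel": [-1.2,-0.1,-4],"twist": [0,0.2,0],"jaw": 5},
    {"travel": [-0.3,0,-4],"twist": [0,0,0],"jaw": 5},
    {"travel": [-0.3,0,-4],"twist": [0,0.1,0],"jaw": 5},
    {"travel": [0,0,0],"twist": [0,0,0],"jaw": 5}
  ]
}}

```text
t: 20.55
tool_pos: [0.5914, -0.068, 0.0616]
tcp_rot: [0.01, -0.707, 0.707, -0.01]
ft_force: [-0.2, 0.5, -0.3]
finger_gap: 0.121
```

```bash
python3 -c "
from h import *
p,R=where()"
```

```text
t 20.55 tcp [591.4 -68.   61.6] yaw 1.58 levelling twist [ 0.03 -0.    0.  ] F [-0.2  0.5 -0.3] gap 10.3
```

>>> {"fn": "drive_tool", "kwargs": {
  "steps": [
    {"travel": [-0.2,0,-4],"twist": [0,0,0],"jaw": 5},
    {"travel": [-0.2,0,-4],"twist": [0,0.1,0],"jaw": 5},
    {"travel": [-0.2,0,-4],"twist": [0,0,0],"jaw": 5},
    {"travel": [0,0,-1],"twist": [0,0,0],"jaw": 5},
    {"travel": [0,0,0],"twist": [0,0,0],"jaw": 5}
  ]
}}

```text
t: 21.05
tool_pos: [0.5916, -0.0682, 0.0501]
tcp_rot: [0.01, -0.707, 0.707, -0.01]
ft_force: [0.0, 0.3, -1.5]
finger_gap: 0.124
```

```bash
python3 -c "
from h import *
p,R=where()"
```

```text
t 21.05 tcp [591.6 -68.2  50.1] yaw 1.58 levelling twist [0.05 0.02 0.  ] F [ 0.   0.3 -1.5] gap 10.6
```

>>> {"fn": "drive_tool", "kwargs": {
  "steps": [
    {"travel": [0,0,0],"twist": [0,0,0],"jaw": 32},
    {"travel": [0,0,0],"twist": [0,0,0],"jaw": 32},
    {"travel": [0,0,5],"twist": [0,0,0],"jaw": 32},
    {"travel": [0,0,35],"twist": [0,0,0],"jaw": 32},
    {"travel": [-10,0,40],"twist": [0,0,-5],"jaw": 45}
  ]
}}

```text
t: 21.55
tool_pos: [0.5776, -0.0675, 0.1244]
tcp_rot: [0.017, 0.708, -0.706, -0.026]
ft_force: [0.7, -0.2, 0.9]
finger_gap: 0.518
```

>>> {"fn": "drive_tool", "kwargs": {
  "steps": [
    {"travel": [-28,30,25],"twist": [0,0,-5],"jaw": 45},
    {"travel": [-28,40,5],"twist": [0,0,-5],"jaw": 45},
    {"travel": [-28,40,0],"twist": [0,0,-5],"jaw": 45},
    {"travel": [-26,40,0],"twist": [0,0,-5],"jaw": 45},
    {"travel": [-20,40,0],"twist": [0,0,0],"jaw": 45}
  ]
}}

```text
t: 22.05
tool_pos: [0.4464, 0.1231, 0.1643]
tcp_rot: [0.154, 0.692, -0.689, -0.152]
ft_force: [1.0, 0.2, 0.1]
finger_gap: 0.526
```

>>> {"fn": "drive_tool", "kwargs": {
  "steps": [
    {"travel": [-3,40,0],"twist": [0,0,0],"jaw": 45},
    {"travel": [0,10,0],"twist": [0,0,0],"jaw": 45},
    {"travel": [0,0,0],"twist": [0,0,0],"jaw": 45},
    {"travel": [0,0,0],"twist": [0,0,0],"jaw": 45}
  ]
}}

```text
t: 22.45
tool_pos: [0.4407, 0.1782, 0.1662]
tcp_rot: [0.152, 0.693, -0.689, -0.149]
ft_force: [0.7, 0.1, -0.7]
finger_gap: 0.528
```

```bash
python3 -c "
from h import *
p,R=where(); c,im=shot('wrist','w20'); modules(c,im)
c,t=shot('top','t3')
for b in blobs(hsv(t,(105,140,80),(125,255,255)),40): print('top blue',b.mean(0).round(),rect(c,b,.014))"
```

```text
t 22.45 tcp [440.7 178.2 166.2] yaw -24.65 levelling twist [-0.31  0.3   0.  ] F [ 0.7  0.1 -0.7] gap 45.1
blue [286. 189.] [441.8 173.8  60.   38.8 -23.5]
blue [29. 25.] [653.3 306.6  53.2  35.3  65.3]
  rib [287. 197.] [441.4 174.   28.7  11.3 -24. ]
  rib [359.   6.] [547.2  66.6  36.8  14.1  65.3]
top blue [317. 177.] [595.9 -68.5  50.   34.7  -0.6]
top blue [312. 154.] [ 6.715e+02 -5.770e+01  4.770e+01  1.740e+01 -6.000e-01]
top blue [187. 155.] [670.8 314.4  64.6  54.1  45.2]
```

>>> {"fn": "drive_tool", "kwargs": {
  "steps": [
    {"travel": [1.5,-4.5,-35],"twist": [-0.3,0.3,1.0],"jaw": 45},
    {"travel": [-2,0,-40],"twist": [0,0.2,0],"jaw": 45},
    {"travel": [-2,0,-30],"twist": [0,0.2,0],"jaw": 45},
    {"travel": [-1,0,-16],"twist": [0,0.2,0],"jaw": 45},
    {"travel": [0,0,0],"twist": [0,0,0],"jaw": 45}
  ]
}}

```text
t: 23.05
tool_pos: [0.4393, 0.1669, 0.0423]
tcp_rot: [-0.146, -0.691, 0.692, 0.151]
ft_force: [0.3, -0.3, -0.7]
finger_gap: 0.529
```

```bash
python3 -c "
from h import *
where(); c,im=shot('wrist','w21'); modules(c,im)"
```

```text
t 23.05 tcp [439.3 166.9  42.3] yaw -24.24 levelling twist [ 0.01 -0.45  0.  ] F [ 0.3 -0.3 -0.7] gap 45.2
blue [269. 249.] [442.8 173.   61.8  39.1 -23.5]
  rib [267. 269.] [441.4 173.6  28.1  10.8 -24.4]
```

>>> {"fn": "drive_tool", "kwargs": {
  "steps": [
    {"travel": [3,6.6,0],"twist": [0,-0.4,0.5],"jaw": 45},
    {"travel": [-0.5,0,-8],"twist": [0,0,0],"jaw": 45},
    {"travel": [-0.5,0,-8],"twist": [0,0,0],"jaw": 45},
    {"travel": [0,0,-3],"twist": [0,0,0],"jaw": 45},
    {"travel": [0,0,0],"twist": [0,0,0],"jaw": 45}
  ]
}}

```text
t: 23.6
tool_pos: [0.4454, 0.1742, 0.0273]
tcp_rot: [0.149, 0.693, -0.69, -0.143]
ft_force: [0.3, -0.4, -1.2]
finger_gap: 0.528
```

```bash
python3 -c "
from h import *
where()"
```

```text
t 23.60 tcp [445.4 174.2  27.3] yaw -23.78 levelling twist [-0.14  0.51  0.  ] F [ 0.3 -0.4 -1.2] gap 45.1
```

>>> {"fn": "drive_tool", "kwargs": {
  "steps": [
    {"travel": [-3,-0.7,-6],"twist": [-0.1,0.5,0],"jaw": 40},
    {"travel": [0,0,-2],"twist": [0,0,0],"jaw": 30},
    {"travel": [0,0,0],"twist": [0,0,0],"jaw": 5},
    {"travel": [0,0,0],"twist": [0,0,0],"jaw": 5},
    {"travel": [0,0,0],"twist": [0,0,0],"jaw": 5}
  ]
}}

```text
t: 24.1
tool_pos: [0.4423, 0.1735, 0.0191]
tcp_rot: [0.146, 0.692, -0.692, -0.146]
ft_force: [0.6, 0.4, -1.0]
finger_gap: 0.129
```

```bash
python3 -c "
from h import *
where()"
```

```text
t 24.10 tcp [442.3 173.5  19.1] yaw -23.78 levelling twist [-0.04  0.    0.  ] F [ 0.6  0.4 -1. ] gap 11.0
```

>>> {"fn": "drive_tool", "kwargs": {
  "steps": [
    {"travel": [0,0,15],"twist": [0,0,0],"jaw": 5},
    {"travel": [0,-10,35],"twist": [0,0,5],"jaw": 5},
    {"travel": [0,-40,40],"twist": [0,0,5],"jaw": 5},
    {"travel": [15,-40,30],"twist": [0,0,5],"jaw": 5},
    {"travel": [35,-30,0],"twist": [0,0,5],"jaw": 5}
  ]
}}

```text
t: 24.6
tool_pos: [0.489, 0.0574, 0.1384]
tcp_rot: [-0.016, -0.705, 0.708, 0.017]
ft_force: [0.5, 0.4, -0.2]
finger_gap: 0.125
```

>>> {"fn": "drive_tool", "kwargs": {
  "steps": [
    {"travel": [40,-20,0],"twist": [0,0,5],"jaw": 5},
    {"travel": [35,-8,-10],"twist": [0,0,0],"jaw": 5},
    {"travel": [20,-4,-10],"twist": [0,0,0],"jaw": 5},
    {"travel": [0,0,0],"twist": [0,0,0],"jaw": 5},
    {"travel": [0,0,0],"twist": [0,0,0],"jaw": 5}
  ]
}}

```text
t: 25.1
tool_pos: [0.5904, 0.0186, 0.1196]
tcp_rot: [0.013, -0.705, 0.709, -0.016]
ft_force: [-0.1, 1.0, -0.2]
finger_gap: 0.124
```

```bash
python3 -c "
from h import *
p,R=where(); c,im=shot('wrist','w22'); held(c,im,p,19.1); print(pocket(1))"
```

```text
t 25.10 tcp [590.4  18.6 119.6] yaw 2.36 levelling twist [0.3  0.24 0.  ] F [-0.1  1.  -0.2] gap 10.6
held [282. 235.] [241 207] [322 266] row2world [606.5  19.1  38.8  31.  -87.7]
[[319, 208], [320, 266], [243, 265], [245, 207]] [[622.2, 2.0], [591.8, -0.9], [590.9, 37.8], [621.3, 37.0]]
[590.057952    22.24935454]
```

>>> {"fn": "drive_tool", "kwargs": {
  "steps": [
    {"travel": [-2.2,3.1,-15],"twist": [0.3,0.2,-0.8],"jaw": 5},
    {"travel": [0,0,-15],"twist": [0,0,0],"jaw": 5},
    {"travel": [0,0,-14],"twist": [0,0,0],"jaw": 5},
    {"travel": [0,0,0],"twist": [0,0,0],"jaw": 5},
    {"travel": [0,0,0],"twist": [0,0,0],"jaw": 5}
  ]
}}

```text
t: 25.65
tool_pos: [0.5851, 0.0237, 0.0719]
tcp_rot: [-0.01, 0.707, -0.707, 0.01]
ft_force: [-0.1, 0.1, -0.5]
finger_gap: 0.124
```

```bash
python3 -c "
from h import *
p,R=where(); c,im=shot('wrist','w23'); held(c,im,p,19.1)"
```

```text
t 25.65 tcp [585.1  23.7  71.9] yaw 1.62 levelling twist [-0.04 -0.04 -0.  ] F [-0.1  0.1 -0.5] gap 10.6
held [282. 235.] [241 207] [322 266] row2world [601.2  23.9  38.9  31.  -88.3]
[[319, 207], [320, 266], [243, 265], [245, 207]] [[617.2, 6.7], [586.3, 4.2], [585.7, 42.8], [616.2, 41.7]]
```

>>> {"fn": "drive_tool", "kwargs": {
  "steps": [
    {"travel": [2.4,-1.9,-3],"twist": [0,0,0],"jaw": 5},
    {"travel": [0,0,-3],"twist": [0,0,0],"jaw": 5},
    {"travel": [0,0,0],"twist": [0,0,0],"jaw": 5}
  ]
}}

```text
t: 26.0
tool_pos: [0.5883, 0.0215, 0.0666]
tcp_rot: [-0.01, 0.707, -0.707, 0.01]
ft_force: [0.4, -0.6, -1.3]
finger_gap: 0.126
```

```bash
python3 -c "
from h import *
p,R=where();c,im=shot('wrist','w24'); held(c,im,p,19.1)"
```

```text
t 26.00 tcp [588.3  21.5  66.6] yaw 1.62 levelling twist [-0.03  0.07  0.  ] F [ 0.4 -0.6 -1.3] gap 10.7
held [281. 235.] [241 207] [322 266] row2world [604.5  21.9  39.1  31.  -88.3]
[[319, 207], [320, 266], [243, 266], [244, 207]] [[620.5, 4.6], [589.5, 2.1], [588.4, 40.7], [619.4, 40.0]]
```

>>> {"fn": "drive_tool", "kwargs": {
  "steps": [
    {"travel": [-0.5,0,-4],"twist": [0,0.1,0],"jaw": 5},
    {"travel": [-0.2,0,-4],"twist": [0,0,0],"jaw": 5},
    {"travel": [-0.2,0,-4],"twist": [0,0.1,0],"jaw": 5},
    {"travel": [0,0,0],"twist": [0,0,0],"jaw": 5}
  ]
}}

```text
t: 26.45
tool_pos: [0.5881, 0.0215, 0.0545]
tcp_rot: [-0.01, 0.707, -0.707, 0.01]
ft_force: [0.4, -0.1, -1.1]
finger_gap: 0.124
```

```bash
python3 -c "
from h import *
p,R=where()"
```

```text
t 26.45 tcp [588.1  21.5  54.5] yaw 1.61 levelling twist [-0.03 -0.01 -0.  ] F [ 0.4 -0.1 -1.1] gap 10.6
```

>>> {"fn": "drive_tool", "kwargs": {
  "steps": [
    {"travel": [-0.2,0,-4],"twist": [0,0,0],"jaw": 5},
    {"travel": [0,0,-2.5],"twist": [0,0,0],"jaw": 5},
    {"travel": [0,0,0],"twist": [0,0,0],"jaw": 5}
  ]
}}

```text
t: 26.75
tool_pos: [0.5883, 0.0215, 0.0491]
tcp_rot: [-0.01, 0.707, -0.707, 0.01]
ft_force: [0.6, 0.6, -0.7]
finger_gap: 0.123
```

```bash
python3 -c "
from h import *
p,R=where()"
```

```text
t 26.75 tcp [588.3  21.5  49.1] yaw 1.62 levelling twist [-0.03  0.04  0.  ] F [ 0.6  0.6 -0.7] gap 10.5
```

>>> {"fn": "drive_tool", "kwargs": {
  "steps": [
    {"travel": [0,0,0],"twist": [0,0,0],"jaw": 32},
    {"travel": [0,0,0],"twist": [0,0,0],"jaw": 32},
    {"travel": [0,0,5],"twist": [0,0,0],"jaw": 32},
    {"travel": [0,-5,40],"twist": [0,0,0],"jaw": 32},
    {"travel": [-10,-10,45],"twist": [0,0,0],"jaw": 60}
  ]
}}

```text
t: 27.25
tool_pos: [0.5739, 0.0073, 0.1335]
tcp_rot: [-0.016, 0.708, -0.706, 0.005]
ft_force: [0.2, -0.4, 1.3]
finger_gap: 0.53
```

>>> {"fn": "drive_tool", "kwargs": {
  "steps": [
    {"travel": [0,-10,45],"twist": [0,0,0],"jaw": 60},
    {"travel": [0,-10,40],"twist": [0,0,0],"jaw": 60},
    {"travel": [0,0,0],"twist": [0,0,0],"jaw": 60},
    {"travel": [0,0,0],"twist": [0,0,0],"jaw": 60}
  ]
}}

```text
t: 27.65
tool_pos: [0.5745, -0.0144, 0.2305]
tcp_rot: [0.011, -0.707, 0.707, -0.009]
ft_force: [0.4, -0.2, -0.2]
finger_gap: 0.7
```

```bash
python3 -c "
from h import *
p,R=where();c,im=shot('wrist','w25')
for k in blobs(hsv(im,(105,140,60),(125,255,255)),300): print('blue',k.mean(0).round(),rect(c,k,.044))"
```

```text
t 27.65 tcp [574.5 -14.4 230.5] yaw 1.65 levelling twist [ 0.   -0.15  0.  ] F [ 0.4 -0.2 -0.2] gap 59.8
blue [334. 169.] [590.3 -67.7  59.8  40.3   1.6]
blue [247. 169.] [587.7  20.9  59.8  39.9   1.7]
blue [335.  93.] [662.8 -63.1  58.4  39.3   1.6]
blue [249.  24.] [718.4  19.  303.6   4.  -88.5]
```

View pics/w25.png

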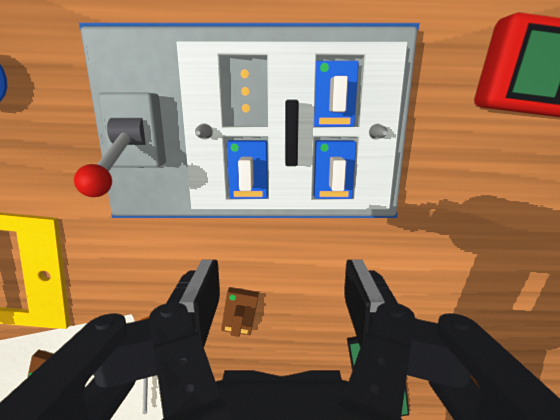

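>>> {"fn": "drive_tool", "kwargs": {
  "steps": [
    {"travel": [-16,44,0],"twist": [0,0,-1.1],"jaw": 60},
    {"travel": [-16,46,0],"twist": [0,0,-1.1],"jaw": 60},
    {"travel": [-16,46,0],"twist": [0,0,-1.1],"jaw": 60},
    {"travel": [-16,46,0],"twist": [0,0,-1.1],"jaw": 60},
    {"travel": [-16,46,0],"twist": [0,0,-1.1],"jaw": 60}
  ]
}}

```text
t: 28.2
tool_pos: [0.4904, 0.2148, 0.2225]
tcp_rot: [-0.024, -0.705, 0.708, 0.033]
ft_force: [0.9, -0.2, -0.4]
finger_gap: 0.703
```

>>> {"fn": "drive_tool", "kwargs": {
  "steps": [
    {"travel": [-16,46,0],"twist": [0,0,0],"jaw": 60},
    {"travel": [-16,46,0],"twist": [0,0,0],"jaw": 60},
    {"travel": [-16,40,0],"twist": [0,0,0],"jaw": 60},
    {"travel": [0,0,0],"twist": [0,0,0],"jaw": 60},
    {"travel": [0,0,0],"twist": [0,0,0],"jaw": 60}
  ]
}}

```text
t: 28.7
tool_pos: [0.4337, 0.3552, 0.2135]
tcp_rot: [-0.016, -0.703, 0.71, 0.034]
ft_force: [0.7, 0.1, -0.1]
finger_gap: 0.698
```

```bash
cat >> h.py <<'E'
def frame(c,im,z=.008):
    m=hsv(im,(18,100,90),(34,255,255))
    for k in blobs(m,3000): print("frame",k.mean(0).round(),rect(c,k,z))
    big=np.zeros_like(m); 
    for k in blobs(m,3000): cv2.fillPoly(big,[k],255)
    q=cv2.bitwise_and(cv2.erode(big,np.ones((5,5))),cv2.bitwise_not(m))
    for k in blobs(q,15,3500): print("  hole/bar",k.mean(0).round(),"plate",rect(c,k,z),"bartop",rect(c,k,z+.048))
E
python3 -c "
from h import *
p,R=where();c,im=shot('wrist','w26'); frame(c,im)"
```

```text
t 28.70 tcp [433.7 355.2 213.5] yaw -4.06 levelling twist [ 0.54 -1.5   0.  ] F [ 0.7  0.1 -0.1] gap 59.6
frame [267. 159.] [444.  366.8 210.1 155.   85.7]
  hole/bar [346. 166.] plate [438.  283.3  12.   12.   -4.1] bartop [448.7 292.7  10.3  10.3  -4.1]
  hole/bar [190. 166.] plate [450.7 450.4  11.7  10.8  85.8] bartop [459.6 436.5  10.1   9.3  85.8]
```

>>> {"fn": "drive_tool", "kwargs": {
  "steps": [
    {"travel": [8,11.6,-20],"twist": [0.5,-1.5,-0.2],"jaw": 50},
    {"travel": [0,0,-40],"twist": [0,0,0],"jaw": 50},
    {"travel": [-1,0,-40],"twist": [0,0,0],"jaw": 50},
    {"travel": [-1,0,-25],"twist": [0,0,0],"jaw": 50},
    {"travel": [0,0,0],"twist": [0,0,0],"jaw": 50}
  ]
}}

```text
t: 29.25
tool_pos: [0.4421, 0.3607, 0.0833]
tcp_rot: [-0.03, -0.706, 0.707, 0.029]
ft_force: [-0.0, -0.2, 0.2]
finger_gap: 0.586
```

```bash
python3 -c "
from h import *
p,R=where();c,im=shot('wrist','w27'); frame(c,im)"
```

```text
t 29.25 tcp [442.1 360.7  83.3] yaw -4.77 levelling twist [0.07 0.04 0.  ] F [-0.  -0.2  0.2] gap 50.1
frame [272. 178.] [443.8 366.6 209.8 156.2  85.7]
  hole/bar [155. 217.] plate [451.5 449.2  11.2  11.1  -4.8] bartop [466.5 428.2   8.7   8.6  -4.8]
  hole/bar [390. 215.] plate [439.2 283.9  11.3  11.2  85.2] bartop [456.9 299.5   8.8   8.7  85.2]
```

>>> {"fn": "drive_tool", "kwargs": {
  "steps": [
    {"travel": [2,5.9,-10],"twist": [0,0,0.5],"jaw": 50},
    {"travel": [-0.5,0,-15],"twist": [0,0,0],"jaw": 50},
    {"travel": [-0.5,0,-15],"twist": [0,0,0],"jaw": 50},
    {"travel": [0,0,-3],"twist": [0,0,0],"jaw": 50},
    {"travel": [0,0,0],"twist": [0,0,0],"jaw": 50}
  ]
}}

```text
t: 29.8
tool_pos: [0.4473, 0.3681, 0.0442]
tcp_rot: [0.03, 0.708, -0.705, -0.023]
ft_force: [-0.2, -0.2, 0.2]
finger_gap: 0.586
```

```bash
python3 -c "
from h import *
p,R=where()"
```

```text
t 29.80 tcp [447.3 368.1  44.2] yaw -4.35 levelling twist [-0.29  0.57  0.  ] F [-0.2 -0.2  0.2] gap 50.1
```

>>> {"fn": "drive_tool", "kwargs": {
  "steps": [
    {"travel": [-2.5,-1.5,-8],"twist": [-0.3,0.6,0],"jaw": 50},
    {"travel": [0,0,-2],"twist": [0,0,0],"jaw": 50},
    {"travel": [0,0,0],"twist": [0,0,0],"jaw": 50}
  ]
}}

```text
t: 30.1
tool_pos: [0.4449, 0.3668, 0.0342]
tcp_rot: [0.027, 0.707, -0.707, -0.027]
ft_force: [0.2, 1.1, 0.2]
finger_gap: 0.585
```

```bash
python3 -c "
from h import *
p,R=where()"
```

```text
t 30.10 tcp [444.9 366.8  34.2] yaw -4.34 levelling twist [-0.01 -0.03 -0.  ] F [0.2 1.1 0.2] gap 50.0
```

>>> {"fn": "drive_tool", "kwargs": {
  "steps": [
    {"travel": [0,0,-1],"twist": [0,0,0],"jaw": 30},
    {"travel": [0,0,0],"twist": [0,0,0],"jaw": 5},
    {"travel": [0,0,0],"twist": [0,0,0],"jaw": 5},
    {"travel": [0,0,0],"twist": [0,0,0],"jaw": 5},
    {"travel": [0,0,0],"twist": [0,0,0],"jaw": 5}
  ]
}}

```text
t: 30.6
tool_pos: [0.4452, 0.367, 0.034]
tcp_rot: [0.027, 0.707, -0.706, -0.027]
ft_force: [-0.3, -0.6, -0.1]
finger_gap: 0.125
```

```bash
python3 -c "
from h import *
p,R=where()"
```

```text
t 30.60 tcp [445.2 367.   34. ] yaw -4.34 levelling twist [-0.05  0.04  0.  ] F [-0.3 -0.6 -0.1] gap 10.7
```

>>> {"fn": "drive_tool", "kwargs": {
  "steps": [
    {"travel": [0,0,10],"twist": [0,0,0],"jaw": 5},
    {"travel": [0,0,30],"twist": [0,0,0],"jaw": 5},
    {"travel": [0,0,40],"twist": [0,0,0],"jaw": 5},
    {"travel": [0,0,0],"twist": [0,0,0],"jaw": 5},
    {"travel": [0,0,0],"twist": [0,0,0],"jaw": 5}
  ]
}}

```text
t: 31.1
tool_pos: [0.4431, 0.3656, 0.1156]
tcp_rot: [-0.025, -0.706, 0.708, 0.028]
ft_force: [-0.2, -0.5, -3.3]
finger_gap: 0.123
```

```bash
python3 -c "
from h import *
p,R=where(); c,im=shot('wrist','w28'); frame(c,im,(p[2]-33.3+8)/1000)"
```

```text
t 31.10 tcp [443.1 365.6 115.6] yaw -4.33 levelling twist [ 0.16 -0.25  0.  ] F [-0.2 -0.5 -3.3] gap 10.5
frame [282. 190.] [449.2 364.5 208.1 140.5  85.6]
  hole/bar [428. 248.] plate [438.2 283.6  10.6  10.2 -86.9] bartop [462.1 305.6   7.5   7.3 -86.9]
  hole/bar [136. 248.] plate [450.6 446.7  10.6  10.6  77.3] bartop [470.9 421.6   7.5   7.5  77.3]
```

View pics/w28.png

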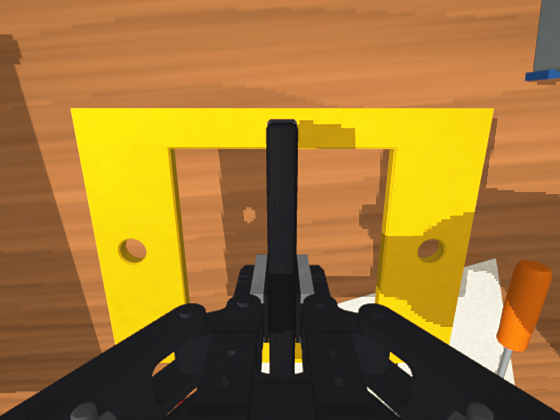

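```bash
python3 -c "
from h import *
p,R=where(); c=cal('wrist')
q=cast(c,[(132.5,250.5),(431,250)],(p[2]-26)/1000)*1000; v=q[0]-q[1]; m=q.mean(0)
yaw=np.degrees(np.arctan2(-v[0],v[1])); print(q.round(1).tolist(),m,np.linalg.norm(v),yaw)
print('target TCP',BAY[:2]+(p[:2]-m),'twist',BAY[2]-yaw)
"
```

```text
t 31.15 tcp [443.6 365.9 116.2] yaw -4.33 levelling twist [ 0.11 -0.18  0.  ] F [-0.2  0.1 -2.7] gap 10.5
[[449.3, 449.5], [436.8, 281.6]] [443.04960567 365.51588516] 168.36499598329388 -4.2445577206167
target TCP [628.82858587 -21.31967102] twist 5.8445577206167005
```

>>> {"fn": "drive_tool", "kwargs": {
  "steps": [
    {"travel": [0,0,35],"twist": [0,0,0],"jaw": 5},
    {"travel": [0,0,35],"twist": [0,0,0],"jaw": 5},
    {"travel": [10,-20,30],"twist": [0,0,0.8],"jaw": 5},
    {"travel": [20,-42,3],"twist": [0,0,0.8],"jaw": 5},
    {"travel": [20,-42,3],"twist": [0,0,0.8],"jaw": 5}
  ]
}}

```text
t: 31.65
tool_pos: [0.4891, 0.2615, 0.217]
tcp_rot: [-0.003, -0.703, 0.711, 0.014]
ft_force: [0.5, -0.4, -3.4]
finger_gap: 0.124
```

>>> {"fn": "drive_tool", "kwargs": {
  "steps": [
    {"travel": [20,-42,3],"twist": [0,0,0.8],"jaw": 5},
    {"travel": [20,-42,3],"twist": [0,0,0.8],"jaw": 5},
    {"travel": [20,-42,3],"twist": [0,0,0.8],"jaw": 5},
    {"travel": [20,-42,3],"twist": [0,0,0.8],"jaw": 5},
    {"travel": [20,-42,0],"twist": [0,0,0.2],"jaw": 5}
  ]
}}

```text
t: 32.15
tool_pos: [0.5898, 0.0429, 0.2231]
tcp_rot: [0.023, -0.703, 0.711, -0.006]
ft_force: [0.8, 0.7, -2.9]
finger_gap: 0.124
```

>>> {"fn": "drive_tool", "kwargs": {
  "steps": [
    {"travel": [20,-42,0],"twist": [0,0,0],"jaw": 5},
    {"travel": [10,-20,0],"twist": [0,0,0],"jaw": 5},
    {"travel": [0,0,0],"twist": [0,0,0],"jaw": 5},
    {"travel": [0,0,0],"twist": [0,0,0],"jaw": 5}
  ]
}}

```text
t: 32.55
tool_pos: [0.6201, -0.0282, 0.215]
tcp_rot: [0.025, -0.703, 0.711, 0.001]
ft_force: [0.0, 0.1, -3.3]
finger_gap: 0.129
```

```bash
python3 -c "
from h import *
p,R=where()"
```

```text
t 32.55 tcp [620.1 -28.2 215. ] yaw 1.92 levelling twist [ 0.7  -2.07  0.  ] F [ 0.   0.1 -3.3] gap 11.1
```

>>> {"fn": "drive_tool", "kwargs": {
  "steps": [
    {"travel": [9,6.8,-10],"twist": [0.7,-2.0,-0.4],"jaw": 5},
    {"travel": [0,0,-30],"twist": [0,0,0],"jaw": 5},
    {"travel": [0,0,-30],"twist": [0,0,0],"jaw": 5},
    {"travel": [0,0,0],"twist": [0,0,0],"jaw": 5},
    {"travel": [0,0,0],"twist": [0,0,0],"jaw": 5}
  ]
}}

```text
t: 33.05
tool_pos: [0.6271, -0.0149, 0.1418]
tcp_rot: [-0.013, 0.708, -0.706, 0.01]
ft_force: [0.2, -0.6, -1.9]
finger_gap: 0.127
```

```bash
python3 -c "
from h import *
p,R=where()"
```

```text
t 33.05 tcp [627.1 -14.9 141.8] yaw 1.86 levelling twist [-0.13 -0.19 -0.  ] F [ 0.2 -0.6 -1.9] gap 10.9
```

>>> {"fn": "drive_tool", "kwargs": {
  "steps": [
    {"travel": [2.1,-6.5,-10],"twist": [-0.1,-0.2,-0.3],"jaw": 5},
    {"travel": [0,0,-10],"twist": [0,0,0],"jaw": 5},
    {"travel": [0,0,-3],"twist": [0,0,0],"jaw": 5},
    {"travel": [0,0,0],"twist": [0,0,0],"jaw": 5},
    {"travel": [0,0,0],"twist": [0,0,0],"jaw": 5}
  ]
}}

```text
t: 33.55
tool_pos: [0.6308, -0.0211, 0.1215]
tcp_rot: [0.008, -0.707, 0.707, -0.012]
ft_force: [-0.7, -0.8, -2.6]
finger_gap: 0.126
```

```bash
python3 -c "
from h import *
p,R=where()"
```

```text
t 33.55 tcp [630.8 -21.1 121.5] yaw 1.60 levelling twist [0.01 0.37 0.  ] F [-0.7 -0.8 -2.6] gap 10.8
```

>>> {"fn": "drive_tool", "kwargs": {
  "steps": [
    {"travel": [-1.6,-0.3,-3],"twist": [0,0.3,-0.1],"jaw": 5},
    {"travel": [0,0,-5],"twist": [0,0,0],"jaw": 5},
    {"travel": [0,0,-4],"twist": [0,0,0],"jaw": 5},
    {"travel": [0,0,0],"twist": [0,0,0],"jaw": 5},
    {"travel": [0,0,0],"twist": [0,0,0],"jaw": 5}
  ]
}}

```text
t: 34.05
tool_pos: [0.6294, -0.0215, 0.1094]
tcp_rot: [0.008, -0.707, 0.707, -0.01]
ft_force: [-0.5, -0.5, -2.8]
finger_gap: 0.124
```

```bash
python3 -c "
from h import *
p,R=where(); shot('wrist','w29')"
```

```text
t 34.05 tcp [629.4 -21.5 109.4] yaw 1.48 levelling twist [0.01 0.12 0.  ] F [-0.5 -0.5 -2.8] gap 10.6
```

View pics/w29.png

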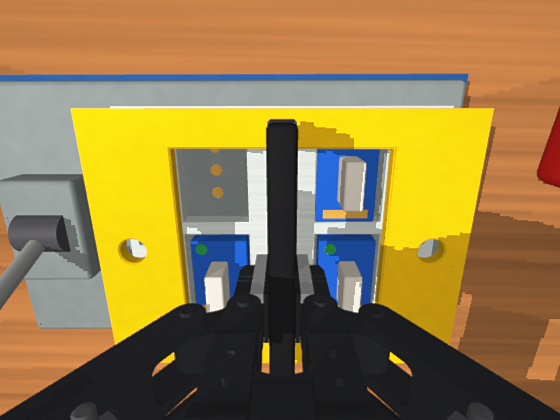

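>>> {"fn": "drive_tool", "kwargs": {
  "steps": [
    {"travel": [-0.3,0,-4],"twist": [0,0.1,0],"jaw": 5},
    {"travel": [-0.2,0,-4],"twist": [0,0,0],"jaw": 5},
    {"travel": [-0.2,0,-4],"twist": [0,0.1,0],"jaw": 5},
    {"travel": [0,0,0],"twist": [0,0,0],"jaw": 5}
  ]
}}

```text
t: 34.5
tool_pos: [0.6286, -0.0215, 0.0963]
tcp_rot: [0.01, -0.707, 0.707, -0.009]
ft_force: [-0.1, 0.4, -2.5]
finger_gap: 0.128
```

```bash
python3 -c "
from h import *
p,R=where()"
```

```text
t 34.50 tcp [628.6 -21.5  96.3] yaw 1.48 levelling twist [ 0.01 -0.09  0.  ] F [-0.1  0.4 -2.5] gap 10.9
```

>>> {"fn": "drive_tool", "kwargs": {
  "steps": [
    {"travel": [0.5,0,-4],"twist": [0,0,0],"jaw": 5},
    {"travel": [0,0,-4],"twist": [0,0,0],"jaw": 5},
    {"travel": [-0.2,0,-4],"twist": [0,0.1,0],"jaw": 5},
    {"travel": [0,0,0],"twist": [0,0,0],"jaw": 5}
  ]
}}

```text
t: 34.9
tool_pos: [0.6289, -0.0215, 0.083]
tcp_rot: [0.011, -0.707, 0.707, -0.008]
ft_force: [0.5, -1.3, -2.8]
finger_gap: 0.127
```

```bash
python3 -c "
from h import *
p,R=where()"
```

```text
t 34.90 tcp [628.9 -21.5  83. ] yaw 1.49 levelling twist [ 0.01 -0.22  0.  ] F [ 0.5 -1.3 -2.8] gap 10.9
```

>>> {"fn": "drive_tool", "kwargs": {
  "steps": [
    {"travel": [0,0,-3],"twist": [0,-0.2,0],"jaw": 5},
    {"travel": [0,0,-2],"twist": [0,0,0],"jaw": 5},
    {"travel": [0,0,-1],"twist": [0,0,0],"jaw": 5},
    {"travel": [0,0,0],"twist": [0,0,0],"jaw": 5}
  ]
}}

```text
t: 35.3
tool_pos: [0.6293, -0.0215, 0.0783]
tcp_rot: [0.009, -0.707, 0.707, -0.01]
ft_force: [-0.3, 0.5, -3.1]
finger_gap: 0.128
```

```bash
python3 -c "
from h import *
p,R=where()"
```

```text
t 35.30 tcp [629.3 -21.5  78.3] yaw 1.49 levelling twist [0.02 0.09 0.  ] F [-0.3  0.5 -3.1] gap 10.9
```

>>> {"fn": "drive_tool", "kwargs": {
  "steps": [
    {"travel": [0,0,-1],"twist": [0,0,0],"jaw": 5},
    {"travel": [0,0,0],"twist": [0,0,0],"jaw": 5}
  ]
}}

```text
t: 35.5
tool_pos: [0.6296, -0.0216, 0.078]
tcp_rot: [0.008, -0.707, 0.707, -0.01]
ft_force: [0.5, 0.4, -2.8]
finger_gap: 0.125
```

```bash
python3 -c "
from h import *
p,R=where()"
```

```text
t 35.50 tcp [629.6 -21.6  78. ] yaw 1.49 levelling twist [0.03 0.15 0.  ] F [ 0.5  0.4 -2.8] gap 10.6
```

>>> {"fn": "drive_tool", "kwargs": {
  "steps": [
    {"travel": [0,0,0],"twist": [0,0,0],"jaw": 34},
    {"travel": [0,0,0],"twist": [0,0,0],"jaw": 34},
    {"travel": [0,0,5],"twist": [0,0,0],"jaw": 34},
    {"travel": [0,0,30],"twist": [0,0,0],"jaw": 34},
    {"travel": [-10,0,45],"twist": [0,0,0],"jaw": 34}
  ]
}}

```text
t: 36.0
tool_pos: [0.6171, -0.0214, 0.1531]
tcp_rot: [-0.012, 0.707, -0.707, 0.006]
ft_force: [0.6, 0.3, 0.0]
finger_gap: 0.399
```

>>> {"fn": "drive_tool", "kwargs": {
  "steps": [
    {"travel": [-25,0,45],"twist": [0,0,0],"jaw": 0},
    {"travel": [-30,0,30],"twist": [0,0,0],"jaw": 0},
    {"travel": [-10,0,20],"twist": [0,0,0],"jaw": 0},
    {"travel": [0,0,0],"twist": [0,0,0],"jaw": 0},
    {"travel": [0,0,0],"twist": [0,0,0],"jaw": 0}
  ]
}}

```text
t: 36.5
tool_pos: [0.5518, -0.0215, 0.2611]
tcp_rot: [0.006, -0.707, 0.707, -0.012]
ft_force: [0.3, -0.1, -0.2]
finger_gap: 0.002
```

```bash
python3 -c "
from h import *
p,R=where(); c,im=shot('wrist','w30'); frame(c,im,.052)
m=hsv(im,(0,150,90),(6,255,255))|hsv(im,(174,150,90),(179,255,255))
for k in blobs(m,150): (u,v),r=cv2.minEnclosingCircle(k); print('red',u,v,r,cast(c,(u,v),.122)*1000)
cv2.imwrite('pics/w30c.png',im)"
```

```text
t 36.50 tcp [551.8 -21.5 261.1] yaw 1.48 levelling twist [0.07 0.47 0.  ] F [ 0.3 -0.1 -0.2] gap 0.2
frame [342. 101.] [629.4 -77.9 155.3  97.7   1.5]
frame [224. 101.] [626.5  33.7 155.3  99.4   1.5]
  hole/bar [201. 108.] plate [625.8  63.   13.5  13.1 -46.5] bartop [626.1  51.7  11.6  11.3 -46.5]
  hole/bar [365. 108.] plate [ 630.3 -105.9   13.4   13.2   47.6] bartop [630.  -94.1  11.5  11.4  47.6]
red 100.14788818359375 148.16197204589844 17.283737182617188 [[591.30783462 134.57909448]]
red 513.4805908203125 53.5 65.07134246826172 [[ 674.22374115 -201.93127076]]
```

View pics/w30c.png

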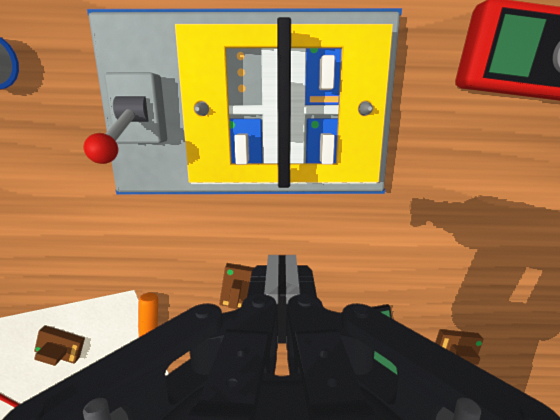

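>>> {"fn": "drive_tool", "kwargs": {
  "steps": [
    {"travel": [-2,40,0],"twist": [0,0.4,0],"jaw": 0},
    {"travel": [-2,40,0],"twist": [0,0,0],"jaw": 0},
    {"travel": [-2,40,0],"twist": [0,0,0],"jaw": 0},
    {"travel": [-2,35,-10],"twist": [0,0,0],"jaw": 0},
    {"travel": [0,0,-20],"twist": [0,0,0],"jaw": 0}
  ]
}}

```text
t: 37.05
tool_pos: [0.5447, 0.138, 0.2231]
tcp_rot: [0.01, -0.706, 0.708, -0.005]
ft_force: [1.1, -0.3, -0.0]
finger_gap: 0.001
```

>>> {"fn": "drive_tool", "kwargs": {
  "steps": [
    {"travel": [0,0,-30],"twist": [0,0,0],"jaw": 0},
    {"travel": [0,0,-30],"twist": [0,0,0],"jaw": 0},
    {"travel": [0,0,0],"twist": [0,0,0],"jaw": 0},
    {"travel": [0,0,0],"twist": [0,0,0],"jaw": 0}
  ]
}}

```text
t: 37.45
tool_pos: [0.5424, 0.1399, 0.1513]
tcp_rot: [0.017, -0.705, 0.709, -0.001]
ft_force: [0.4, 0.2, 0.8]
finger_gap: -0.003
```

```bash
python3 -c "
from h import *
p,R=where()"
```

```text
t 37.45 tcp [542.4 139.9 151.3] yaw 1.46 levelling twist [ 0.26 -1.31  0.  ] F [0.4 0.2 0.8] gap -0.3
```

>>> {"fn": "drive_tool", "kwargs": {
  "steps": [
    {"travel": [0,-6,-20],"twist": [0.3,-1.2,0],"jaw": 0},
    {"travel": [0,0,-20],"twist": [0,0,0],"jaw": 0},
    {"travel": [0,0,-5],"twist": [0,0,0],"jaw": 0},
    {"travel": [0,0,0],"twist": [0,0,0],"jaw": 0}
  ]
}}

```text
t: 37.85
tool_pos: [0.5454, 0.1338, 0.1099]
tcp_rot: [-0.007, 0.708, -0.706, 0.01]
ft_force: [-0.9, 0.1, 0.6]
finger_gap: -0.001
```

>>> {"fn": "drive_tool", "kwargs": {
  "steps": [
    {"travel": [8,0,0],"twist": [0,0,0],"jaw": 0},
    {"travel": [10,0,0],"twist": [0,0,0],"jaw": 0},
    {"travel": [10,0,0],"twist": [0,0,0],"jaw": 0},
    {"travel": [10,0,0],"twist": [0,0,0],"jaw": 0},
    {"travel": [0,0,0],"twist": [0,0,0],"jaw": 0}
  ]
}}

```text
t: 38.35
tool_pos: [0.5896, 0.1343, 0.118]
tcp_rot: [-0.004, 0.708, -0.706, 0.014]
ft_force: [-0.2, 0.5, -0.4]
finger_gap: 0.001
```

```bash
cat >> h.py <<'E'
def ball(n='scene'):
    c,im=shot(n)
    m=hsv(im,(0,150,90),(6,255,255))|hsv(im,(174,150,90),(179,255,255))
    for k in blobs(m,20,3000): (u,v),r=cv2.minEnclosingCircle(k); print(n,'red',round(u,1),round(v,1),round(r,1),(cast(c,(u,v),.122)*1000).round(1))
E
python3 -c "
from h import *
p,R=where(); ball('top'); ball('scene')"
```

```text
t 38.35 tcp [589.6 134.3 118. ] yaw 1.41 levelling twist [-0.2   0.84  0.  ] F [-0.2  0.5 -0.4] gap 0.0
top red 128.0 306.0 17.0 [[246.1 428.2]]
top red 400.3 146.0 33.9 [[ 661.6 -283.3]]
scene red 168.5 306.5 38.3 [[ 775.7 -304.2]]
scene red 320.2 223.0 4.4 [[601.1 137.1]]
scene red 66.8 144.2 21.7 [[ -41.4 -588.7]]
scene red 20.0 127.5 24.6 [[-215.4 -768. ]]
```

>>> {"fn": "drive_tool", "kwargs": {
  "steps": [
    {"travel": [0,0,-6],"twist": [-0.2,0.8,0],"jaw": 0},
    {"travel": [2,0,-5],"twist": [0,0,0],"jaw": 0},
    {"travel": [10,0,-2],"twist": [0,0,0],"jaw": 0},
    {"travel": [10,0,-2],"twist": [0,0,0],"jaw": 0},
    {"travel": [0,0,0],"twist": [0,0,0],"jaw": 0}
  ]
}}

```text
t: 38.95
tool_pos: [0.6102, 0.1347, 0.1014]
tcp_rot: [0.01, -0.707, 0.707, -0.008]
ft_force: [0.3, 0.6, -0.1]
finger_gap: 0.004
```

```bash
python3 -c "
from h import *
p,R=where(); ball('wrist'); ball('scene')"
```

```text
t 38.95 tcp [610.2 134.7 101.4] yaw 1.47 levelling twist [ 0.03 -0.16  0.  ] F [ 0.3  0.6 -0.1] gap 0.3
scene red 168.5 306.0 38.5 [[ 774.2 -304.1]]
scene red 323.2 228.0 4.4 [[623.  138.1]]
scene red 66.8 144.2 21.7 [[ -41.4 -588.7]]
scene red 20.0 127.5 24.6 [[-215.4 -768. ]]
```

>>> {"fn": "drive_tool", "kwargs": {
  "steps": [
    {"travel": [8,0,-1],"twist": [0,0,0],"jaw": 0},
    {"travel": [8,0,-1],"twist": [0,0,0],"jaw": 0},
    {"travel": [6,0,-1],"twist": [0,0,0],"jaw": 0},
    {"travel": [0,0,0],"twist": [0,0,0],"jaw": 0}
  ]
}}

```text
t: 39.45
tool_pos: [0.6325, 0.1351, 0.0986]
tcp_rot: [0.011, -0.707, 0.707, -0.008]
ft_force: [-0.8, 0.2, 0.1]
finger_gap: 0.002
```

>>> {"fn": "drive_tool", "kwargs": {
  "steps": [
    {"travel": [3,0,0],"twist": [0,0,0],"jaw": 0},
    {"travel": [0,0,0],"twist": [0,0,0],"jaw": 0}
  ]
}}

```text
t: 39.65
tool_pos: [0.6347, 0.1351, 0.0983]
tcp_rot: [0.012, -0.707, 0.707, -0.007]
ft_force: [-4.5, -0.9, 3.5]
finger_gap: 0.002
```

```bash
python3 -c "
from h import *
p,R=where(); ball('wrist'); ball('scene')"
```

```text
t 39.65 tcp [634.7 135.1  98.3] yaw 1.51 levelling twist [ 0.02 -0.42  0.  ] F [-4.5 -0.9  3.5] gap 0.2
scene red 168.5 306.0 38.5 [[ 774.2 -304.1]]
scene red 327.0 237.0 4.5 [[659.8 135.3]]
scene red 66.8 144.2 21.7 [[ -41.4 -588.7]]
scene red 20.0 127.5 24.6 [[-215.4 -768. ]]
```

>>> {"fn": "drive_tool", "kwargs": {
  "steps": [
    {"travel": [3,0,0],"twist": [0,0,0],"jaw": 0},
    {"travel": [3,0,0],"twist": [0,0,0],"jaw": 0}
  ]
}}

```text
t: 39.95
tool_pos: [0.6357, 0.1351, 0.098]
tcp_rot: [0.017, -0.706, 0.708, -0.002]
ft_force: [-23.0, -1.5, 11.9]
finger_gap: -0.006
```

```bash
python3 -c "
from h import *
p,R=where(); ball('scene')"
```

```text
t 39.95 tcp [635.7 135.1  98. ] yaw 1.55 levelling twist [ 0.11 -1.25  0.  ] F [-23.   -1.5  11.9] gap -0.5
scene red 168.5 306.0 38.5 [[ 774.2 -304.1]]
scene red 327.0 237.0 4.5 [[659.8 135.3]]
scene red 66.8 144.2 21.7 [[ -41.4 -588.7]]
scene red 20.0 127.5 24.6 [[-215.4 -768. ]]
```

>>> {"fn": "drive_tool", "kwargs": {
  "steps": [
    {"travel": [-10,0,0],"twist": [0,-1,0],"jaw": 0},
    {"travel": [-30,0,0],"twist": [0,0,0],"jaw": 0},
    {"travel": [-30,0,10],"twist": [0,0,0],"jaw": 0},
    {"travel": [-30,0,40],"twist": [0,0,0],"jaw": 0},
    {"travel": [-20,-20,40],"twist": [0,0,0],"jaw": 0}
  ]
}}

```text
t: 40.5
tool_pos: [0.511, 0.115, 0.1832]
tcp_rot: [0.014, -0.706, 0.708, -0.006]
ft_force: [0.4, -0.5, 0.2]
finger_gap: -0.001
```

>>> {"fn": "drive_tool", "kwargs": {
  "steps": [
    {"travel": [-10,-40,40],"twist": [0,0,0],"jaw": 0},
    {"travel": [0,-45,20],"twist": [0,0,0],"jaw": 0},
    {"travel": [0,-45,0],"twist": [0,0,0],"jaw": 0},
    {"travel": [0,0,0],"twist": [0,0,0],"jaw": 0},
    {"travel": [0,0,0],"twist": [0,0,0],"jaw": 0}
  ]
}}

```text
t: 41.0
tool_pos: [0.5028, -0.0155, 0.2503]
tcp_rot: [0.006, -0.705, 0.709, -0.014]
ft_force: [-0.2, -0.9, -0.5]
finger_gap: 0.001
```

```bash
python3 -c "
from h import *
p,R=where(); ball('scene'); ball('wrist'); c,im=shot('wrist','w31'); frame(c,im,.052)
for k in blobs(hsv(im,(105,140,60),(125,255,255)),150): print('blue',k.mean(0).round(),rect(c,k,.044))
c,t=shot('top','t9')
for lo,hi,z in(((20,120,120),(32,255,255),.052),((105,140,80),(125,255,255),.044)):
  for b in blobs(hsv(t,lo,hi),40,6000): print('top',b.mean(0).round(),rect(c,b,z))
for k in blobs(hsv(t,(0,150,90),(6,255,255))|hsv(t,(174,150,90),(179,255,255)),10,3000): print('top red',k.mean(0).round(),rect(c,k,.122))"
```

```text
t 41.00 tcp [502.8 -15.5 250.3] yaw 1.63 levelling twist [0.36 0.63 0.  ] F [-0.2 -0.9 -0.5] gap 0.1
scene red 168.5 306.0 38.5 [[ 774.2 -304.1]]
scene red 327.1 237.2 4.3 [[660.6 135.2]]
scene red 66.8 144.2 21.7 [[ -41.4 -588.7]]
scene red 20.0 127.5 24.6 [[-215.4 -768. ]]
wrist red 5.8 386.8 7.0 [[294.3 264.3]]
wrist red 518.7 27.5 46.7 [[ 642.  -189.2]]
wrist red 82.5 0.0 8.5 [[649.9 132.3]]
frame [293.  80.] [612.1 -21.9 210.1 123.9 -88.3]
  hole/bar [380.  55.] plate [ 630.1 -105.8   14.2   13.1  -88.2] bartop [622.9 -92.5  12.2  11.3 -88.2]
  hole/bar [203.  55.] plate [625.2  63.3  14.3  12.2 -88.2] bartop [618.6  52.7  12.3  10.5 -88.2]
blue [254. 153.] [533.2  13.9 304.    3.2 -88.3]
blue [331.  93.] [594.9 -63.4  45.8  32.9   1.8]
blue [250.  92.] [592.8  18.3  46.6  33.5   1.8]
blue [334.  30.] [655.2 -60.8  44.3  34.7   1.8]
top [279. 145.] [680.6  34.5  97.7  43.3 -88.5]
top [322. 145.] [675.9 -77.2  96.8  58.5 -87.5]
top [168.  97.] [834.3 363.2  98.5  18.1  63.8]
top [455.  81.] [ 868.6 -462.6   73.2   71.2  -72.5]
top [187. 154.] [663.5 306.6  63.   52.7  45.2]
top red [128. 306.] [246.4 428.3  89.5   6.8  52.2]
top red [243. 148.] [659.9 134.7  19.4  17.1  44.4]
top red [400. 145.] [ 663.6 -283.4  167.2   79.3   85. ]
```

```bash
python3 -c "
from station import job
print(job.sign_off())"
```

```text
the job is handed in; nothing more can be done
None
```

The bay is set up as asked and the job was handed in at about t = 41 s of the 210 s. I never got a verdict, so what follows rests on my own checks.

- **Order of work:** I hung the carrier on both pins, then pressed the three blue modules present into pockets 2, 0 and 1. The frame went on over them, and the red lever went last. The brown look-alikes, multimeter and spool were not touched.
- **Carrier and modules:** Each went down to the expected height to within about 0.2 mm. In the last views all three modules line up squarely with their pockets.
- **Frame:** Its outline measures 210.1 mm long at the height it should have when flat on the carrier, and both pins show through its holes. I felt no clear contact as it went down. The wrist still read most of its weight at the expected seated height, so any last fraction of a millimetre was settled when I let go.
- **Lever:** It reached its stop, with 23 N on the wrist and no more movement. The ball stayed at x ≈ 660 mm after I backed off, against about 662 mm expected, which is within camera error.
- **Disagreements:** The wrist and top cameras disagreed by 1–3 mm in x throughout. The multimeter showed no movement in the scene camera. I saw no module knocked aside.

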